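# Weigh the spent medicine jars and bin them

### The arm

A 7-joint arm with a two-finger parallel gripper is mounted at the origin on the work surface. World frame = base frame: x ahead of the robot, y to its left, z up, the work surface at z = 0. Lengths are in m, angles in rad, forces in N, time in s.
With the tool pointing down it reaches from about 0.425 to 0.95 m from the base axis. Payload 16.7 kg.
Tool frame: the origin (TCP) lies between the finger pads, 19 mm behind the fingertips; this is the grasp point; z points along the fingers, y is the line along which they close (so a half turn about z gives the same grasp; the last joint's range is limited). The gripper opens to 94 mm and grips with 3 to 60 N. Pads are 16 mm wide; open, the fingers measure 119 mm over their backs; the gripper's body (75 mm by 177 mm) begins 78 mm behind the grasp point.
Start: joints at [-1.442, 0.426, 0.074, 1.606, -0.034, 1.111, -0.067], TCP at [0.186, 0.649, 0.224] pointing down, gripper open.
Joint ranges: [-2.85, 2.85], [-0.5, 2.14], [-1.23, 1.37], [0.21, 2.46], [-1.02, 4.16], [0.16, 2.05], [-2.73, 2.73]. Speed limits (rad/s): [1.89, 1.89, 2.39, 2.39, 3.01, 3.01, 3.01].

### API

Orientations are given as a unit quaternion [w, x, y, z].
In Python, from bench import ctrl, cams gives the robot as it stands.
- The arm moves only by the tool arm_command, never from a script. Its argument "moves" is a list of rows, each an object of numbers: "x", "y", "z": the shift along the world's x, y, z in units of 40 mm (1.0 is 40 mm); "roll": the turn about the world's z in units of 8 degrees (1.0 is 8 degrees); "grip": the finger opening in mm, from 0 to 94. In form: [{"x": .., "y": .., "z": .., "roll": .., "grip": ..}, ...]. A call has 1 to 20 rows; each row is the pose to reach, as a shift and turn from the pose commanded when the call began; what a row does not reach only later rows make up. A row lasts 1/10 s, in which the tool goes at most 50 mm and 8.59 degrees, less where a joint would pass 70% of its speed; a pose out of reach is approached as far as the arm can. A call with a gripper value outside its range is refused whole. The fingers move at their own pace and stop on an object; "newtons" is the grip in N (left out, the last holds). Time passes only in rows, so rows that repeat a pose let the fingers close. It gives the time, the measured TCP pose, the force, the opening and the grip force at its end, in the units of the state.
- ctrl.sense(): the state, without advancing time (a new reading comes with each control period).
- cams.get_image(name): name is "side" or "top"; returns a dict with "color" (384x512x3 uint8, blue, green, red), "K" (3x3 intrinsics, pixels), "R" (3x3) and "t" (3): a world point X has camera coordinates R X + t. Camera axes: x right, y down, z forward; pixel columns grow to the right and rows downward; lengths in m; the calibration is good to about 2 mm. A picture is of the moment at which its call begins. There is no depth.
- ctrl.sign_off(): hands the job in; it is judged then, once.
The state is a dict: "time_s": time; "q": joint angles; "qd": joint speeds; "effort": joint torques, N m; "eef_pos": TCP position; "tool_rot": TCP orientation; "force": force on the tool from outside, world axes, zero at the start; "ft_torque": the same for the moment, N m; "width": finger opening in m; "finger_force": force on a finger pad.
Only numpy, scipy, OpenCV 4.12 (cv2) and the standard library are available. Lean on these libraries where they do the work, as an engineer would, in place of code of your own. Each camera call takes 0.05 s, during which the arm holds its last target. There are 200 camera calls.

### The job

Seat the empty blue-rimmed weighing pan fully home on the two pegs of the dial scale, and with the empty pan on, turn the black tare knob until the red zero mark of the dial stands under the pointer and let go. Then put all the amber medicine jars on the pan so that they are weighed together, and once they have stood there untouched for about two seconds, move them all into the yellow waste box; leave the empty pan seated on the scale with the dial still at zero, and do not knock over the bottles or the instrument tumbler.

Things in the scene. Friction and masses are not known exactly. Their poses are not given: they have to be found in the camera images.
- pan: loose empty white enamel tray with blue walls on the worktop at the left: 160 mm (its x) by 250 mm (its y) by 26 mm high, about 0.25 kg; walls 8 mm thick all round, easily pinched from above, floor 6 mm thick. Two round 14 mm holes through the floor at x = 0, y = +104 and -104 mm fit over the scale's pegs, either way round. Origin at the centre of its underside, z up
- scale: white dial scale, fixed; origin on the worktop below the middle of its platform, x from the console (the robot's side) to its back, y to its left, z up. Under the platform it is 150 by 240 mm and 45 mm high; the console in front, with dial and knob, spans x = -205 to -92 mm, is 250 mm wide and slopes from about 34 mm high in front to 64 mm behind
- platform_top (a point): centre of the upper face of the scale's sprung platform (130 mm in x by 235 mm in y), 66 mm above the worktop when unloaded, on which the pan's underside rests. Two upright brass pegs, 10 mm thick and 12 mm tall with tapered tops, stand on it at x = 0, y = +104 and -104 mm. Axes as the scale's. It sinks 1 mm for every 102 g, at most 12 mm
- dial_center (a point): centre of the round dial (106 mm across) on the console, at the height of the pointer, at x = -150, y = 55 mm of the scale. It does not turn: z is the dial's axis, tilted 15 degrees from vertical towards the robot, x points up the slope
- zero_mark (a point): the point on the red zero mark of the white dial card where the pointer tip has to rest, 40 mm from the dial centre. The card, with black marks clockwise from zero (large every 100 g, small every 25 g or 0.11 rad), is turned by the tare knob
- pointer_tip (a point): the tip of the long black pointer, 40 mm from the dial centre. Load on the platform turns it clockwise seen from above, 4.4 rad per kg, and it settles within a second. Before the knob is touched, the pan alone carries it to 0.35 to 1.4 rad clockwise past the zero mark
- knob_grip (a point): where to put the TCP to grip the black tare knob: on its axis, 26 mm above the console's surface. The knob is round, 36 mm across and 30 mm tall (top 6 mm above this point), with a white line on top, at y = -75 mm of the scale; its axis is z, parallel to the dial's axis, and its frame turns with it
- tare_knob (a joint): angle of the tare knob, 0 to 4.5 rad, growing clockwise seen from above; it stays where it is left (friction 0.03 N m). It turns the dial card with its zero mark the same way round by half its own angle; the pointer does not follow it
- jar1: squat eight-sided amber glass medicine jar with a round white lid, 41 mm across, 44 mm tall (the lid is the top 13 mm), about 60 g, standing on the worktop at the front left; origin at the centre of its underside, z up through the lid. Between two and four of the five jars are present in any run; absent ones give None
- jar2: squat eight-sided amber glass medicine jar with a round white lid, 41 mm across, 44 mm tall (the lid is the top 13 mm), about 60 g, standing on the worktop at the front left; origin at the centre of its underside, z up through the lid. Between two and four of the five jars are present in any run; absent ones give None
- jar3: squat eight-sided amber glass medicine jar with a round white lid, 41 mm across, 44 mm tall (the lid is the top 13 mm), about 60 g, standing on the worktop at the front left; origin at the centre of its underside, z up through the lid. Between two and four of the five jars are present in any run; absent ones give None
- jar4: squat eight-sided amber glass medicine jar with a round white lid, 41 mm across, 44 mm tall (the lid is the top 13 mm), about 60 g, standing on the worktop at the front left; origin at the centre of its underside, z up through the lid. Between two and four of the five jars are present in any run; absent ones give None
- jar5: squat eight-sided amber glass medicine jar with a round white lid, 41 mm across, 44 mm tall (the lid is the top 13 mm), about 60 g, standing on the worktop at the front left; origin at the centre of its underside, z up through the lid. Between two and four of the five jars are present in any run; absent ones give None
- waste_box: fixed open yellow waste box on the worktop to the right, 240 mm (its x) by 190 mm (its y) by 85 mm high, walls 4 mm, floor 4 mm thick; origin at the centre of its underside, z up
- amber_bottle: bystander: large amber bottle with a white cap, 72 mm wide, 170 mm tall, behind the scale; origin at its underside, z up
- brown_bottle: bystander: amber bottle with a black cap, 60 mm wide, 150 mm tall, behind the scale; origin at its underside, z up
- saline_bottle: bystander: clear bottle with a grey cap, 66 mm wide, 160 mm tall, behind the scale; origin at its underside, z up
- tumbler: bystander: tall steel instrument tumbler with scissors in it, 84 mm wide, about 250 mm tall with the scissors, at the back right; origin at its underside, z up
- antiseptic: bystander: small white bottle with a red cap, 44 mm wide, 100 mm tall, at the front left, between the robot and the jars; origin at its underside, z up
Not all that is in view belongs to the job. What is shaped like the jar4 but brown is not meant. Leave any brown or turquoise look-alike of the jar5 alone.

How it is judged:
On the way, in this order (a step that is already met when the one before it is completed fails the run):
1. the empty pan is seated fully home on the scale's pegs and let go (horizontal distance between pan and platform_top below 0.005 m and angle between the y axis of pan and the y axis of platform_top, either way round below 0.06 rad and z of pan in the frame of platform_top between -0.004 and 0.0025 m and angle between pan's own z axis and vertical below 0.04 rad and contact force between the fingers and pan below 0.2 N and contact force between each of jar1, jar2, jar3, jar4, jar5 and pan below 0.03 N and linear speed of pan below 0.01 m/s), for 0.3 s.
2. with the empty pan on, the pointer rests on zero and the knob is let go (horizontal distance between pan and platform_top below 0.005 m and angle between the y axis of pan and the y axis of platform_top, either way round below 0.06 rad and z of pan in the frame of platform_top between -0.004 and 0.0025 m and angle between pan's own z axis and vertical below 0.04 rad and contact force between each of the fingers, the arm and pan below 0.2 N and contact force between each of jar1, jar2, jar3, jar4, jar5 and pan below 0.03 N and distance between pointer_tip and zero_mark below 0.0045 m and contact force between the fingers and tare_knob below 0.2 N), for 0.5 s.
3. all the jars stand on the seated pan together, let go (horizontal distance between pan and platform_top below 0.005 m and angle between the y axis of pan and the y axis of platform_top, either way round below 0.06 rad and z of pan in the frame of platform_top between -0.004 and 0.0025 m and angle between pan's own z axis and vertical below 0.04 rad and contact force between the fingers and pan below 0.2 N and x of jar1 in the frame of pan between -0.08 and 0.08 m and y of jar1 in the frame of pan between -0.125 and 0.125 m and z of jar1 in the frame of pan between -0.01 and 0.08 m and contact force between the fingers and jar1 below 0.1 N and linear speed of each of jar1, jar2, jar3, jar4, jar5 below 0.02 m/s and x of jar2 in the frame of pan between -0.08 and 0.08 m and y of jar2 in the frame of pan between -0.125 and 0.125 m and z of jar2 in the frame of pan between -0.01 and 0.08 m and contact force between the fingers and jar2 below 0.1 N and x of jar3 in the frame of pan between -0.08 and 0.08 m and y of jar3 in the frame of pan between -0.125 and 0.125 m and z of jar3 in the frame of pan between -0.01 and 0.08 m and contact force between the fingers and jar3 below 0.1 N and x of jar4 in the frame of pan between -0.08 and 0.08 m and y of jar4 in the frame of pan between -0.125 and 0.125 m and z of jar4 in the frame of pan between -0.01 and 0.08 m and contact force between the fingers and jar4 below 0.1 N and x of jar5 in the frame of pan between -0.08 and 0.08 m and y of jar5 in the frame of pan between -0.125 and 0.125 m and z of jar5 in the frame of pan between -0.01 and 0.08 m and contact force between the fingers and jar5 below 0.1 N), for 1 s.
At the end, for the whole second after the job is handed in: all the jars present lie in the yellow waste box, at rest; the pan is empty and seated on the pegs (within 5 mm and 0.06 rad of the platform, underside within 2.5 mm of it); the pointer tip is within 4.5 mm (about one small division) of the zero mark (horizontal distance between pan and platform_top below 0.005 m and angle between the y axis of pan and the y axis of platform_top, either way round below 0.06 rad and z of pan in the frame of platform_top between -0.004 and 0.0025 m and angle between pan's own z axis and vertical below 0.04 rad and contact force between each of jar1, jar2, jar3, jar4, jar5 and pan below 0.03 N and distance between pointer_tip and zero_mark below 0.0045 m and x of jar1 in the frame of waste_box between -0.12 and 0.12 m and y of jar1 in the frame of waste_box between -0.095 and 0.095 m and z of jar1 in the frame of waste_box between -0.01 and 0.075 m and linear speed of each of jar1, jar2, jar3, jar4, jar5 below 0.02 m/s and x of jar2 in the frame of waste_box between -0.12 and 0.12 m and y of jar2 in the frame of waste_box between -0.095 and 0.095 m and z of jar2 in the frame of waste_box between -0.01 and 0.075 m and x of jar3 in the frame of waste_box between -0.12 and 0.12 m and y of jar3 in the frame of waste_box between -0.095 and 0.095 m and z of jar3 in the frame of waste_box between -0.01 and 0.075 m and x of jar4 in the frame of waste_box between -0.12 and 0.12 m and y of jar4 in the frame of waste_box between -0.095 and 0.095 m and z of jar4 in the frame of waste_box between -0.01 and 0.075 m and x of jar5 in the frame of waste_box between -0.12 and 0.12 m and y of jar5 in the frame of waste_box between -0.095 and 0.095 m and z of jar5 in the frame of waste_box between -0.01 and 0.075 m); the robot touches nothing.
It fails at once if a bottle or the instrument tumbler is knocked over (angle between any of amber_bottle, brown_bottle, saline_bottle, tumbler, antiseptic's own z axis and vertical above 0.7 rad).
Of jar1, jar2, jar3, jar4, jar5 only 2 to 4 are there at a start; the rules pass over those that are not, and their reading is None.
At some moment in a run one of jar1, jar2, jar3, jar4, jar5 may be knocked a few centimetres aside while the robot is not near it.
Once in a run the grip may slacken for a moment while it holds something.
It also fails if it takes over 210 s, if anything falls off the work surface, if the arm or the gripper's body presses on something with over 40 N, if the wrist force passes 120 N, or if a joint passes its speed limit or range.

## Working session

There is one attempt and no reset: what is moved stays moved. The work goes in short steps, Python scripts to look and compute and a tool call to move; the robot and the scene stay as the last step left them, time stands still between calls to the robot, and variables do not carry over. Pictures are saved under pics/ and viewed, at most 14 in all, crops included, and the job is handed in when it is done.

Besides the shell and the picture viewer there is one more tool, called after "Call:" as name(argument=value, ...) on one line, values as JSON. arm_command: Moves the arm, as the interface text tells. Its arguments: {"type":"object","properties":{"moves":{"type":"array","items":{"type":"object","properties":{"x":{"type":"number"},"y":{"type":"number"},"z":{"type":"number"},"roll":{"type":"number"},"grip":{"type":"number"}}}},"newtons":{"type":"number"}},"required":["moves"]}

```bash
ls; mkdir -p pics
cat > h.py <<'E'
import numpy as np, cv2
from bench import ctrl, cams
def cap(name,fn=None):
    d=cams.get_image(name)
    if fn: cv2.imwrite('pics/'+fn,d['color'])
    return d
def px2w(d,u,v,z):
    K,R,t=map(np.array,(d['K'],d['R'],d['t']))
    r=R.T@np.linalg.inv(K)@np.array([u,v,1.]); c=-R.T@t
    return c+r*(z-c[2])/r[2]
def w2px(d,X):
    K,R,t=map(np.array,(d['K'],d['R'],d['t']))
    p=K@(R@np.array(X,float)+t); return p[:2]/p[2]
E
python3 - <<'E'
from h import *
for n in('top','side'):
    d=cap(n,n+'0.png'); print(n,np.round(d['K'],1).tolist(),np.round(d['R'],3).tolist(),np.round(-np.array(d['R']).T@d['t'],3))
s=ctrl.sense(); print(s['time_s'],s['eef_pos'],s['tool_rot'],s['width'])
a=cv2.imread('pics/top0.png');cv2.imwrite('pics/top0b.png',cv2.resize(a,(800,600),interpolation=cv2.INTER_CUBIC))
E
```

```text
pics
top [[367.3, 0.0, 251.1], [0.0, 367.3, 193.4], [0.0, 0.0, 1.0]] [[0.009, -1.0, -0.01], [-0.984, -0.007, -0.177], [0.177, 0.012, -0.984]] [0.351 0.037 1.208]
side [[391.1, 0.0, 253.8], [0.0, 391.1, 188.1], [0.0, 0.0, 1.0]] [[-0.993, -0.113, -0.019], [-0.074, 0.761, -0.644], [0.087, -0.639, -0.765]] [0.439 0.901 1.099]
0.1 [0.18567304 0.64856481 0.2236196 ] [-4.57741943e-05  1.38956985e-01  9.90298243e-01 -5.87130165e-04] 0.09408802661540148
```

View pics/top0b.png

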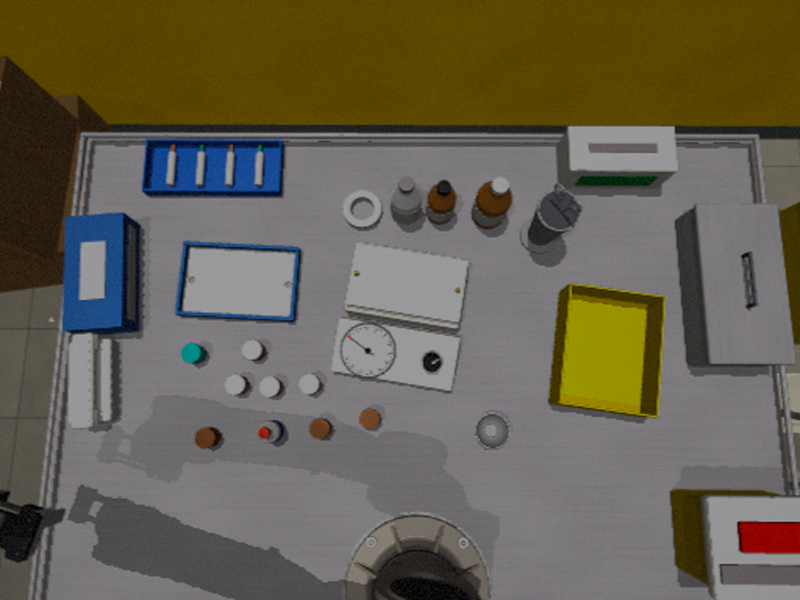

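View pics/side0.png

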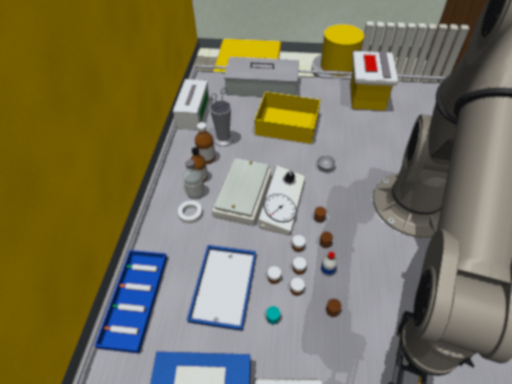

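Four white-lidded jars (lids at 800-px positions (252,350), (236,384), (270,386), (309,384)), the pan at about (238,282), the scale pegs at (356,273) and (458,290), the knob at (432,361) and the waste box at (610,350). Now a closer look.

Run:
```python
from h import *
a=cv2.imread('pics/top0.png')
cv2.imwrite('pics/c1.png',cv2.resize(a[150:290,108:308],None,fx=4,fy=4,interpolation=cv2.INTER_CUBIC))
d=cams.get_image('top')
hsv=cv2.cvtColor(a,cv2.COLOR_BGR2HSV)
# pan
m=cv2.inRange(hsv,(100,120,60),(125,255,255)); n,l,st,c=cv2.connectedComponentsWithStats(m)
for i in range(1,n):
    if st[i,4]>30: print('blue',st[i],c[i])
g=cv2.cvtColor(a,cv2.COLOR_BGR2GRAY)
# white lids
m=cv2.inRange(hsv,(0,0,190),(180,45,255)); n,l,st,c=cv2.connectedComponentsWithStats(m)
for i in range(1,n):
    if 40<st[i,4]<400: print('white',st[i],c[i],px2w(d,*c[i],.044).round(4))
# brass
m=cv2.inRange(hsv,(15,90,60),(35,255,255)); m[:,320:]=0;m[:140]=0; n,l,st,c=cv2.connectedComponentsWithStats(m)
for i in range(1,n): print('brass',st[i],c[i],px2w(d,*c[i],.072).round(4))
```

```text
blue [  91   89   90   34 2192] [136.42518248 106.55474453]
blue [  40  136   39   76 2125] [ 59.66352941 174.03105882]
blue [112 155  80  50 505] [151.96831683 180.02970297]
brass [ 37 141   4  20  41] [ 38.82926829 152.12195122] [0.6864 0.737  0.072 ]
brass [227 174   2   2   4] [227.5 174.5] [0.6161 0.126  0.072 ]
brass [ 12 185   1   1   1] [ 12. 185.] [0.5776 0.8107 0.072 ]
brass [ 19 184   1   1   1] [ 19. 184.] [0.581  0.7887 0.072 ]
brass [292 184   2   3   6] [292.5 185. ] [ 0.5834 -0.0797  0.072 ]
brass [  5 186   1   1   1] [  5. 186.] [0.5742 0.8327 0.072 ]
brass [239 265   1   1   1] [239. 265.] [0.3344 0.0854 0.072 ]
brass [234 266   1   1   1] [234. 266.] [0.3313 0.1006 0.072 ]
brass [237 267   1   1   1] [237. 267.] [0.3284 0.0914 0.072 ]
brass [207 268   1   1   1] [207. 268.] [0.3246 0.1825 0.072 ]
brass [200 271   1   1   1] [200. 271.] [0.3155 0.2035 0.072 ]
brass [206 271   2   1   2] [206.5 271. ] [0.3157 0.1837 0.072 ]
brass [233 271   1   1   1] [233. 271.] [0.3164 0.1034 0.072 ]
brass [239 270   1   1   1] [239. 270.] [0.3195 0.0852 0.072 ]
brass [241 270   1
[... 378 characters left out ...]
   5   3   5] [132.  277.8] [0.2935 0.409  0.072 ]
brass [135 276   1   1   1] [135. 276.] [0.2989 0.4002 0.072 ]
brass [201 276   2   2   3] [201.66666667 276.33333333] [0.2998 0.1979 0.072 ]
brass [128 278   1   1   1] [128. 278.] [0.2928 0.4211 0.072 ]
brass [136 279   1   1   1] [136. 279.] [0.2901 0.3966 0.072 ]
brass [207 279   1   1   1] [207. 279.] [0.292  0.1815 0.072 ]
brass [132 281   3   1   3] [133. 281.] [0.2841 0.4053 0.072 ]
brass [137 281   1   1   1] [137. 281.] [0.2842 0.3932 0.072 ]
brass [127 282   2   1   2] [127.5 282. ] [0.281  0.4218 0.072 ]
brass [130 285   1   1   1] [130. 285.] [0.2723 0.4136 0.072 ]
brass [133 285   2   1   2] [133.5 285. ] [0.2724 0.403  0.072 ]
```

View pics/c1.png

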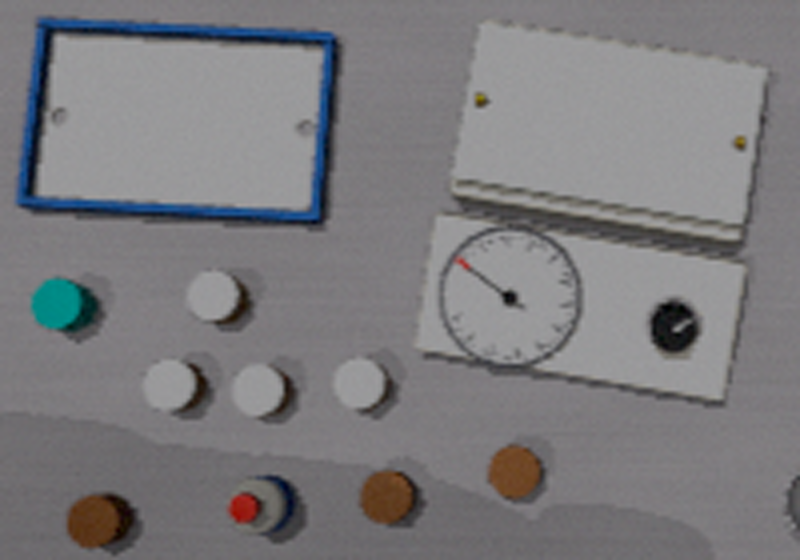

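The crop shows pan hole marks at crop (58,115) and (305,128), pegs at (481,99) and (740,142), dial centre (510,297), knob top (675,325), red mark and pointer both near (462,263) and the four white lids; look-alikes have brown or teal lids.

```bash
cat >> h.py <<'E'
from scipy.optimize import minimize
def bluemask(img):
    m=cv2.inRange(cv2.cvtColor(img,cv2.COLOR_BGR2HSV),(98,110,40),(128,255,255)); return m
def fitpan(views,p0,z0=0.,h=.026):
    # views: list of (d, mask uint8 filled); silhouette match, antialiased by 8x
    def cost(p):
        c,s=np.cos(p[2]),np.sin(p[2]); e=0
        P=[(p[0]+c*a-s*b,p[1]+s*a+c*b,z0+k) for a in(-.08,.08) for b in(-.125,.125) for k in(0,h)]
        for d,m in views:
            q=np.array([w2px(d,X) for X in P])
            hull=cv2.convexHull(np.float32(q))
            t=np.zeros((m.shape[0]*4,m.shape[1]*4),np.uint8)
            cv2.fillConvexPoly(t,np.int32(np.round((hull*4+1.5)*16)),255,shift=4)
            t=cv2.resize(t,(m.shape[1],m.shape[0]),interpolation=cv2.INTER_AREA)
            e+=np.abs(t.astype(float)-m).sum()/255
        return e
    r=minimize(cost,p0,method='Nelder-Mead',options=dict(initial_simplex=[p0]+[[p0[j]+(0.01 if j==i else 0)*(5 if i==2 else 1) for j in range(3)] for i in range(3)],xatol=1e-4))
    return r.x,r.fun
def panmask(d,p,rad=.17):
    m=bluemask(d['color']); n,l,st,c=cv2.connectedComponentsWithStats(cv2.morphologyEx(m,cv2.MORPH_CLOSE,np.ones((3,3))))
    u=w2px(d,[p[0],p[1],.013]); i=min(range(1,n),key=lambda i:np.linalg.norm(c[i]-u)+(1e3 if st[i,4]<200 else 0))
    cs,_=cv2.findContours((l==i).astype(np.uint8),cv2.RETR_EXTERNAL,cv2.CHAIN_APPROX_NONE)
    o=np.zeros_like(m); cv2.fillPoly(o,[cv2.convexHull(max(cs,key=cv2.contourArea))],255); return o
E
python3 - <<'E'
from h import *
t=cap('top'); s=cap('side'); 
f=lambda x,y:(108+x/4-.4,150+y/4-.4)
print('holes',px2w(t,*f(58,115),.004).round(4),px2w(t,*f(305,128),.004).round(4))
p0=[.6,.38,-.05]
for vs in ([t],[s],[t,s]): print('pan',fitpan([(d,panmask(d,p0)) for d in vs],p0))
print('knob',px2w(t,*f(675,322),.08).round(4))
c=np.array([.5998,.0232]);y=-.158;R=np.array([[np.cos(y),-np.sin(y)],[np.sin(y),np.cos(y)]])
for a,b,z,n in((-.15,.055,.053,'dial'),(-.15,-.075,.08,'knob'),(-.205,.125,.034,'cons'),(-.205,-.125,.034,'cons'),(.065,.1175,.066,'pl'),(.065,-.1175,.066,'pl')):
    X=[*(c+R@[a,b]),z]; u=w2px(t,X); print(n,np.round(X,4),((u-[107.6,149.6])*4).round(1),'side',w2px(s,X).round(1))
for z in(.072,):
    for X in([.6161,.126,z],[.5834,-.0797,z]):print('peg side',w2px(s,X).round(1))
hs=cv2.cvtColor(s['color'],cv2.COLOR_BGR2HSV)
m=cv2.inRange(hs,(15,80,60),(35,255,255)); n,l,st,cc=cv2.connectedComponentsWithStats(m[155:220,210:290]); print((cc[1:]+[210,155]).round(1).tolist(),st[1:,4].tolist())
for j in((214,296),(170,385),(260,390),(361,384)): 
    X=px2w(t,*f(*j),.044); print('jar',X.round(4),'side',w2px(s,X).round(1))
# white lids
for d,z in((t,t),(s,s)):
    g=d['color'].min(2)
    n,l,st,cc=cv2.connectedComponentsWithStats((g>150).astype(np.uint8))
    for i in range(1,n):
        if 60<st[i,4]<260: print('w',st[i,4],cc[i].round(1),px2w(d,*cc[i],.042).round(4))
E
```

```text
holes [0.6165 0.4864 0.004 ] [0.6066 0.2775 0.004 ]
pan (array([ 0.61035489,  0.38144217, -0.0439916 ]), np.float64(83.92156862745098))
pan (array([ 0.61119701,  0.37790745, -0.05039554]), np.float64(148.34117647058824))
pan (array([ 0.61101087,  0.38060771, -0.04694652]), np.float64(261.15294117647056))
knob [ 0.4405 -0.0279  0.08  ]
dial [0.4603 0.1011 0.053 ] [509.  298.2] side [280.4 207. ]
knob [ 0.4399 -0.0273  0.08  ] [674.2 322.8] side [289.1 173.8]
cons [0.417  0.1789 0.034 ] [411.7 354.1] side [291.9 230.5]
cons [ 0.3777 -0.068   0.034 ] [722.8 406.7] side [306.1 175.3]
pl [0.6825 0.129  0.066 ] [478.1  21. ] side [213.4 206. ]
pl [ 0.6455 -0.1031  0.066 ] [767.2  67.2] side [234.4 157.3]
peg side [233.1 205.8]
peg side [250.3 161.8]
[[250.0, 162.0], [233.0, 205.5]] [1, 2]
jar [0.4611 0.3364 0.044 ] side [274.6 271.2]
jar [0.3907 0.3675 0.044 ] side [297.8 283. ]
jar [0.3874 0.2963 0.044 ] side [299.9 261.6]
jar [0.3927 0.2169 0.044 ] side [299.1 239.4]
w 168 [231.5 133.1] [0.7645 0.1179 0.042 ]
w 157 [217.8 219.3] [0.4765 0.1563 0.042 ]
w 89 [160.4 223.2] [0.4626 0.3392 0.042 ]
w 89 [149.5 245.4] [0.3921 0.3701 0.042 ]
w 96 [197.  245.2] [0.3939 0.2199 0.042 ]
w 94 [171.6 247.1] [0.3876 0.2998 0.042 ]
w 149 [208.4  52.4] [ 0.8874 -0.8436  0.042 ]
w 100 [507.8  75.9] [-0.5178 -0.7594  0.042 ]
w 89 [204.6 124.2] [ 0.8001 -0.3033  0.042 ]
w 62 [328.9 262.6] [0.2999 0.2897 0.042 ]
w 102 [144.  267.3] [0.8563 0.3632 0.042 ]
w 113 [137.4 286.5] [0.8572 0.4264 0.042 ]
w 124 [130.7 307.2] [0.8569 0.4899 0.042 ]
w 140 [123.2 329.4] [0.8574 0.5534 0.042 ]
w 98 [341. 377.] [0.2728 0.611  0.042 ]
```

Call:
arm_command(moves=[{"x":8.73,"y":-6.59,"z":-2.3,"roll":-9.59,"grip":40},{"x":8.73,"y":-6.59,"z":-2.3,"roll":-9.59,"grip":40},{"x":8.73,"y":-6.59,"z":-2.3,"roll":-9.59,"grip":40},{"x":8.73,"y":-6.59,"z":-2.3,"roll":-9.59,"grip":40},{"x":8.73,"y":-6.59,"z":-2.3,"roll":-9.59,"grip":40},{"x":8.73,"y":-6.59,"z":-2.3,"roll":-9.59,"grip":40},{"x":8.73,"y":-6.59,"z":-2.3,"roll":-9.59,"grip":40},{"x":8.73,"y":-6.59,"z":-2.3,"roll":-9.59,"grip":40},{"x":8.73,"y":-6.59,"z":-2.3,"roll":-9.59,"grip":40},{"x":8.73,"y":-6.59,"z":-2.3,"roll":-9.59,"grip":40},{"x":8.73,"y":-6.59,"z":-2.3,"roll":-9.59,"grip":40},{"x":8.73,"y":-6.59,"z":-2.3,"roll":-9.59,"grip":40},{"x":8.73,"y":-6.59,"z":-2.3,"roll":-9.59,"grip":40},{"x":8.73,"y":-6.59,"z":-2.3,"roll":-9.59,"grip":40},{"x":8.73,"y":-6.59,"z":-2.3,"roll":-9.59,"grip":40}])

```text
time_s: 1.75
eef_pos: [0.5345, 0.386, 0.1325]
tool_rot: [-0.0, 0.723, 0.691, 0.0]
force: [-1.0, 0.1, -0.0]
width: 0.0404
finger_force: 0.0
```

Call:
arm_command(moves=[{"z":-1.2,"grip":40},{"z":-2.2,"grip":40},{"z":-2.56,"grip":40},{"z":-2.56,"grip":40},{"z":-2.56,"grip":0},{"z":-2.56,"grip":0},{"z":-2.56,"grip":0},{"z":-2.56,"grip":0},{"z":-2.56,"grip":0},{"z":-2.56,"grip":0},{"z":-2.56,"grip":0}], newtons=45)

```text
validation failed for argument at $.mo...
```

Call:
arm_command(moves=[{"x":0,"y":0,"z":-1.2,"roll":0,"grip":40},{"x":0,"y":0,"z":-2.2,"roll":0,"grip":40},{"x":0,"y":0,"z":-2.56,"roll":0,"grip":40},{"x":0,"y":0,"z":-2.56,"roll":0,"grip":40},{"x":0,"y":0,"z":-2.56,"roll":0,"grip":0},{"x":0,"y":0,"z":-2.56,"roll":0,"grip":0},{"x":0,"y":0,"z":-2.56,"roll":0,"grip":0},{"x":0,"y":0,"z":-2.56,"roll":0,"grip":0},{"x":0,"y":0,"z":-2.56,"roll":0,"grip":0},{"x":0,"y":0,"z":-2.56,"roll":0,"grip":0}], newtons=45)

```text
time_s: 2.75
eef_pos: [0.5356, 0.3857, 0.0308]
tool_rot: [-0.0, 0.724, 0.69, 0.001]
force: [0.3, -0.2, 7.6]
width: 0.0079
finger_force: 45.0
```

Call:
arm_command(moves=[{"x":0,"y":0,"z":0.2,"roll":0,"grip":0},{"x":0,"y":0,"z":0.6,"roll":0,"grip":0},{"x":0,"y":0,"z":1.2,"roll":0,"grip":0},{"x":0,"y":0,"z":2.0,"roll":0,"grip":0},{"x":0,"y":-0.3,"z":2.75,"roll":0,"grip":0},{"x":-0.05,"y":-1.0,"z":2.75,"roll":-0.1,"grip":0},{"x":-0.1,"y":-1.8,"z":2.75,"roll":-0.2,"grip":0},{"x":-0.1,"y":-2.6,"z":2.75,"roll":-0.3,"grip":0},{"x":-0.15,"y":-3.4,"z":2.75,"roll":-0.4,"grip":0},{"x":-0.2,"y":-4.2,"z":2.75,"roll":-0.5,"grip":0},{"x":-0.2,"y":-5.0,"z":2.75,"roll":-0.6,"grip":0},{"x":-0.26,"y":-5.8,"z":2.75,"roll":-0.7,"grip":0},{"x":-0.26,"y":-6.6,"z":2.75,"roll":-0.8,"grip":0},{"x":-0.26,"y":-7.4,"z":2.75,"roll":-0.8,"grip":0},{"x":-0.26,"y":-8.1,"z":2.75,"roll":-0.8,"grip":0},{"x":-0.26,"y":-8.6,"z":2.75,"roll":-0.8,"grip":0},{"x":-0.26,"y":-8.75,"z":2.75,"roll":-0.8,"grip":0},{"x":-0.26,"y":-8.75,"z":2.75,"roll":-0.8,"grip":0},{"x":-0.26,"y":-8.75,"z":2.75,"roll":-0.8,"grip":0},{"x":-0.26,"y":-8.75,"z":2.75,"roll":-0.8,"grip":0}], newtons=45)

```text
time_s: 4.75
eef_pos: [0.5246, 0.0366, 0.1399]
tool_rot: [-0.0, 0.76, 0.649, 0.0]
force: [0.2, -0.3, -2.1]
width: 0.0076
finger_force: 45.0
```

Run:
```python
from h import *
t=cap('top'); s=cap('side')
st=ctrl.sense(); print(st['eef_pos'].round(4) if hasattr(st['eef_pos'],'round') else st['eef_pos'],st['width'])
A=cv2.resize(t['color'][140:290,190:320],(520,600),interpolation=cv2.INTER_CUBIC);B=cv2.resize(s['color'][120:270,200:270],(280,600),interpolation=cv2.INTER_CUBIC)
cv2.imwrite('pics/p1.png',np.hstack([A,B]))
```

```text
[0.5246 0.0363 0.1399] 0.007490704585213003
```

View pics/p1.png

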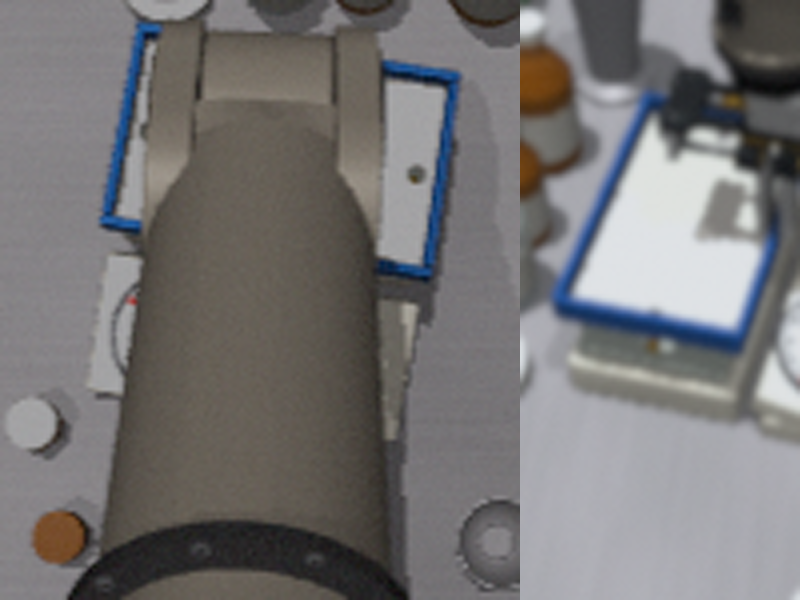

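Run:
```python
from h import *
t=cap('top'); s=cap('side')
f=lambda x,y:(190+x/4-.4,140+y/4-.4)
print('hole',px2w(t,*f(416,175),.112).round(4))
c=np.array([.5998,.0232]);y=-.158;R=np.array([[np.cos(y),-np.sin(y)],[np.sin(y),np.cos(y)]])
print('should be',c+R@[0,-.104])
for n,a,b,z,q in(('TL',.08,.125,.135,(136,25)),('TR',.08,-.125,.135,(461,73)),('BL',-.08,.125,.109,(102,222)),('BR',-.08,-.125,.109,(430,280))):
    print(n,np.round(c+R@[a,b],4),px2w(t,*f(*q),z).round(4))
# side hull-corner
for n,a,b,z in(('TL',.08,.125,.135),('BL',-.08,.125,.135),('TR',.08,-.125,.135),('TLb',.08,.125,.109),('hole',0,.104,.112)):
    u=w2px(s,[*(c+R@[a,b]),z]); print(n,((u-[199.6,119.6])*4+[520,0]).round(0))
```

```text
hole [ 0.5804 -0.079   0.112 ]
should be [ 0.58343628 -0.07950457]
TL [0.6985 0.1341] [0.6907 0.1348 0.135 ]
TR [ 0.6591 -0.1128] [ 0.6544 -0.1114  0.135 ]
BL [0.5405 0.1592] [0.543  0.1596 0.109 ]
BR [ 0.5011 -0.0877] [ 0.5003 -0.0889  0.109 ]
TL [546. 297.]
BL [739. 337.]
TR [641.  88.]
TLb [549. 317.]
hole [651. 314.]
```

Call:
arm_command(moves=[{"x":0.02,"y":-0.02,"z":-0.3,"roll":0,"grip":0},{"x":0.02,"y":-0.02,"z":-0.6,"roll":0,"grip":0},{"x":0.02,"y":-0.02,"z":-0.68,"roll":0,"grip":0},{"x":0.02,"y":-0.02,"z":-0.68,"roll":0,"grip":0},{"x":0.02,"y":-0.02,"z":-0.68,"roll":0,"grip":0}])

```text
time_s: 5.45
eef_pos: [0.5254, 0.0343, 0.1126]
tool_rot: [-0.0, 0.761, 0.649, -0.0]
force: [0.1, 0.9, -2.8]
width: 0.0075
finger_force: 45.0
```

```bash
cat > pf.py <<'E'
from h import *
from scipy.spatial.transform import Rotation as Ro
def ring(d,p):
    R=Ro.from_euler('ZYX',[p[2],p[4],p[5]]).as_matrix(); o=np.array([p[0],p[1],p[3]])
    q=lambda a,b,k: w2px(d,o+R@[a,b,k])
    S=4; t=np.zeros((384*S,512*S),np.uint8)
    P=lambda pts:np.int32(np.round((np.array(pts)*S+S/2-.5)*16))
    c=[(-1,-1),(1,-1),(1,1),(-1,1)]
    for i in range(4):
        A,B=c[i],c[(i+1)%4]
        quads=[[(.08*A[0],.125*A[1],.026),(.08*B[0],.125*B[1],.026),(.072*B[0],.117*B[1],.026),(.072*A[0],.117*A[1],.026)],
               [(.08*A[0],.125*A[1],.026),(.08*B[0],.125*B[1],.026),(.08*B[0],.125*B[1],0),(.08*A[0],.125*A[1],0)]]
        for Q in quads: cv2.fillConvexPoly(t,P([q(*v) for v in Q]),255,shift=4)
    # inside floor erased (walls occlude): floor visible through opening
    return t
def cost(p,views):
    e=0
    for d,pts in views:
        t=ring(d,p); 
        # erase interior: opening polygon at rim height, then inner wall far side is blue
        R=Ro.from_euler('ZYX',[p[2],p[4],p[5]]).as_matrix(); o=np.array([p[0],p[1],p[3]])
        q=lambda a,b,k: w2px(d,o+R@[a,b,k])
        S=4;P=lambda pts:np.int32(np.round((np.array(pts)*S+S/2-.5)*16))
        op=np.zeros_like(t);fl=np.zeros_like(t)
        cc=[(-1,-1),(1,-1),(1,1),(-1,1)]
        cv2.fillConvexPoly(op,P([q(.072*a,.117*b,.026) for a,b in cc]),255,shift=4)
        cv2.fillConvexPoly(fl,P([q(.072*a,.117*b,.006) for a,b in cc]),255,shift=4)
        t[(op>0)]=255; t[(op>0)&(fl>0)]=0
        D=cv2.distanceTransform(255-t,cv2.DIST_L2,3)/S
        Di=cv2.distanceTransform(t,cv2.DIST_L2,3)/S
        ij=np.clip((pts*S+S/2-.5).round().astype(int),0,[512*S-1,384*S-1])
        e+=np.minimum(D[ij[:,1],ij[:,0]],3).sum()
    return e
def obs(d,p):
    m=bluemask(d['color']); n,l,st,c=cv2.connectedComponentsWithStats(m)
    for i in range(1,n):
        if st[i,4]<6: m[l==i]=0
    t=cv2.dilate(ring(d,p),np.ones((41,41))); t=cv2.resize(t,(512,384))
    v,u=np.nonzero(m&(t>0)); return np.c_[u,v].astype(float)
def fit(vs,p0,free=(0,1,2,3,4,5)):
    views=[(d,obs(d,p0)) for d in vs]; free=list(free)
    def g(x): p=np.array(p0,float); p[free]=x; return cost(p,views)
    sc=np.array([.004,.004,.02,.004,.03,.02])[free]; x0=np.array(p0,float)[free]
    r=minimize(g,x0,method='Nelder-Mead',options=dict(initial_simplex=[x0]+[x0+np.eye(len(free))[i]*sc for i in range(len(free))],xatol=1e-4,fatol=.1,maxiter=400))
    p=np.array(p0,float);p[free]=r.x;return p.round(4),r.fun,[len(v[1]) for v in views]
E
python3 - <<'E'
from pf import *
t=cap('top'); s=cap('side'); st=ctrl.sense(); e=st['eef_pos']; print(np.round(e,4),np.round(st['force'],1))
p0=[.5998,.0232,-.158,e[2]-.0308,0,0]
for vs in([t],[s],[t,s]): print(fit(vs,p0)); print(fit(vs,p0,(0,1,2)))
A=cv2.resize(t['color'][140:230,200:320],(800,600),interpolation=cv2.INTER_CUBIC); cv2.imwrite('pics/p2.png',A)
E
```

```text
[0.5256 0.0344 0.1129] [ 0.3  0.7 -1.2]
(array([ 0.5964,  0.0203, -0.16  ,  0.0829,  0.0249,  0.0218]), np.float64(0.0), [386])
(array([ 0.5972,  0.0208, -0.1578,  0.0821,  0.    ,  0.    ]), np.float64(0.0), [386])
(array([ 0.5998,  0.0232, -0.138 ,  0.0821,  0.    ,  0.    ]), np.float64(0.0), [434])
(array([ 0.5998,  0.0232, -0.138 ,  0.0821,  0.    ,  0.    ]), np.float64(0.0), [434])
(array([ 0.5963,  0.0214, -0.1636,  0.0828,  0.0383,  0.0152]), np.float64(0.0), [386, 434])
(array([ 0.5972,  0.0208, -0.1578,  0.0821,  0.    ,  0.    ]), np.float64(0.0), [386, 434])
```

View pics/p2.png

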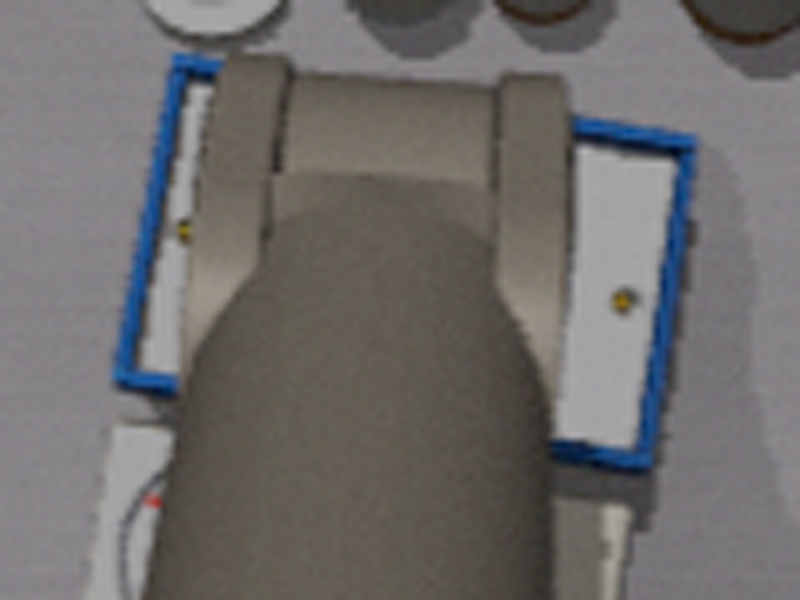

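Call:
arm_command(moves=[{"x":-0.01,"y":0.04,"z":0,"roll":0,"grip":0},{"x":-0.01,"y":0.04,"z":-0.1,"roll":0,"grip":0},{"x":-0.01,"y":0.04,"z":-0.2,"roll":0,"grip":0},{"x":-0.01,"y":0.04,"z":-0.3,"roll":0,"grip":0},{"x":-0.01,"y":0.04,"z":-0.36,"roll":0,"grip":0},{"x":-0.01,"y":0.04,"z":-0.42,"roll":0,"grip":0},{"x":-0.01,"y":0.04,"z":-0.45,"roll":0,"grip":0},{"x":-0.01,"y":0.04,"z":-0.45,"roll":0,"grip":0}])

```text
time_s: 6.35
eef_pos: [0.5255, 0.0361, 0.0947]
tool_rot: [0.0, 0.761, 0.649, 0.0]
force: [5.5, 0.1, -0.5]
width: 0.0076
finger_force: 45.0
```

Run:
```python
from h import *
t=cap('top'); s=cap('side')
A=cv2.resize(t['color'][140:230,200:320],(533,400),interpolation=cv2.INTER_CUBIC);B=cv2.resize(s['color'][130:230,200:270],(267,400),interpolation=cv2.INTER_CUBIC)
cv2.imwrite('pics/p3.png',np.hstack([A,B]))
```

```text
(no output)
```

View pics/p3.png

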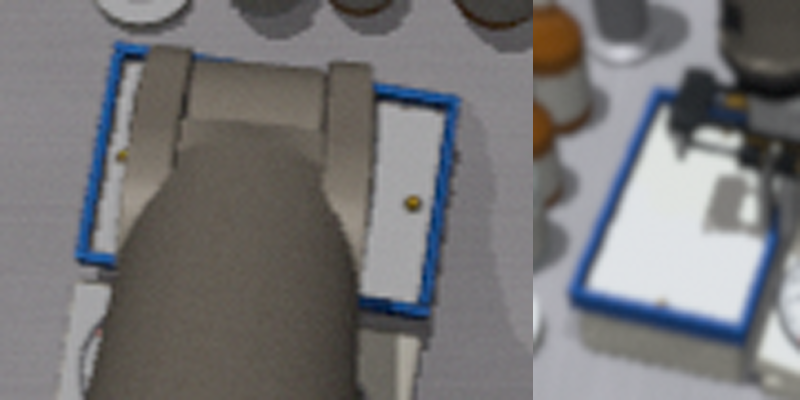

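The brass pegs show up through both holes (crop (122,156) and (412,203)), so the pan is on the pegs; release it.

Call:
arm_command(moves=[{"x":0,"y":0,"z":0,"roll":0,"grip":30},{"x":0,"y":0,"z":0,"roll":0,"grip":30},{"x":0,"y":0,"z":0,"roll":0,"grip":30},{"x":0,"y":0,"z":0,"roll":0,"grip":30},{"x":0,"y":0,"z":0.6,"roll":0,"grip":30},{"x":0,"y":0,"z":1.5,"roll":0,"grip":30},{"x":0,"y":0,"z":2.5,"roll":0,"grip":50},{"x":0,"y":-1,"z":2.5,"roll":0,"grip":50},{"x":0,"y":-2,"z":2.5,"roll":0,"grip":50},{"x":0,"y":-3,"z":2.5,"roll":0,"grip":50},{"x":0,"y":-4,"z":2.5,"roll":0,"grip":50},{"x":0,"y":-5,"z":2.5,"roll":0,"grip":50},{"x":0,"y":-6,"z":2.5,"roll":0,"grip":50},{"x":0,"y":-6,"z":2.5,"roll":0,"grip":50},{"x":0,"y":-6,"z":2.5,"roll":0,"grip":50},{"x":0,"y":-6,"z":2.5,"roll":0,"grip":50},{"x":0,"y":-6,"z":2.5,"roll":0,"grip":50}])

```text
time_s: 8.15
eef_pos: [0.5252, -0.2025, 0.1946]
tool_rot: [-0.0, 0.76, 0.65, 0.0]
force: [0.4, 0.6, 0.1]
width: 0.0498
finger_force: 0.0
```

Run:
```python
from h import *
t=cap('top'); s=cap('side')
A=cv2.resize(t['color'][145:265,200:310],(550,600),interpolation=cv2.INTER_CUBIC);B=cv2.resize(s['color'][150:250,255:297],(250,600),interpolation=cv2.INTER_CUBIC)
cv2.imwrite('pics/p4.png',np.hstack([A,B]))
```

```text
(no output)
```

View pics/p4.png

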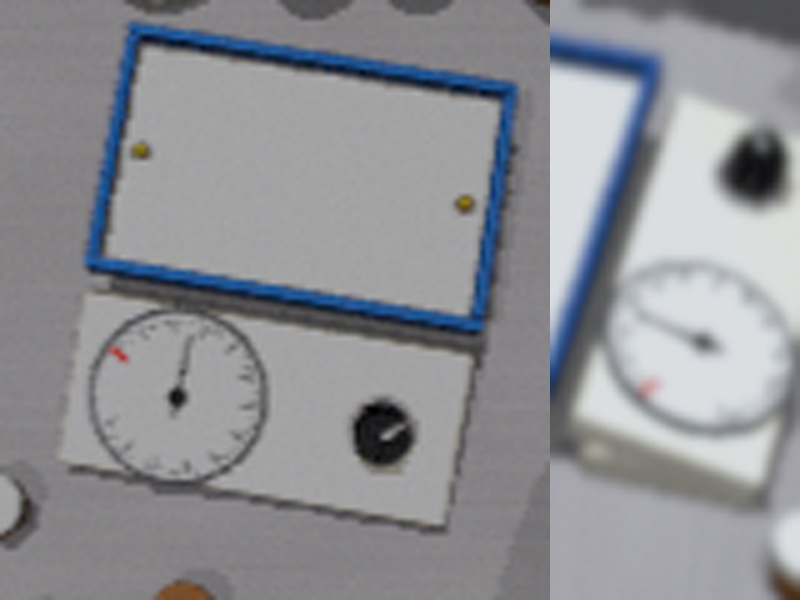

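```bash
cat > dial.py <<'E'
from h import *
y=-.158;c0=np.array([.5998,.0232]);Rz=np.array([[np.cos(y),-np.sin(y),0],[np.sin(y),np.cos(y),0],[0,0,1]])
a=np.radians(15);C=np.array([*(c0+Rz[:2,:2]@[-.15,.055]),.053])
ex=Rz@[np.cos(a),0,np.sin(a)];ey=Rz@[0,1,0]
def dial(d,save=None):
    S=10 # px per mm
    g=[(-50,-50),(50,-50),(50,50),(-50,50)]
    src=np.float32([w2px(d,C+ex*u/1e3+ey*v/1e3) for u,v in g]); dst=np.float32([((50-v)*S/2,(50-u)*S/2) for u,v in g])
    w=cv2.warpPerspective(d['color'],cv2.getPerspectiveTransform(src,dst),(500,500),flags=cv2.INTER_CUBIC)
    if save: cv2.imwrite('pics/'+save,w)
    v,u=np.mgrid[:500,:500]; X=(u-250)/5;Y=(250-v)/5; r=np.hypot(X,Y); th=np.arctan2(X,Y) # cw from up-slope
    h=cv2.cvtColor(w,cv2.COLOR_BGR2HSV); red=((h[...,0]<10)|(h[...,0]>170))&(h[...,1]>90)&(r<50)&(r>15)
    wt=np.clip(130-h[...,2].astype(float),0,None)*(r>14)*(r<32)
    ang=lambda W:np.angle((W*np.exp(1j*th)).sum())
    return dict(red=ang(red.astype(float)),nred=int(red.sum()),rr=r[red].mean() if red.any() else 0,ptr=ang(wt),w=wt.sum())
E
python3 - <<'E'
from dial import *
for n in('top','side'): 
    r=dial(cap(n)); print(n,r,'diff',r['ptr']-r['red'])
print(np.round(ctrl.sense()['q'],2))
E
```

```text
top {'red': np.float64(-1.0809761351819023), 'nred': 1123, 'rr': np.float64(45.17273015588613), 'ptr': np.float64(0.06930722462965816), 'w': np.float64(30918.0)} diff 1.1502833598115605
side {'red': np.float64(0.0), 'nred': 0, 'rr': 0, 'ptr': np.float64(0.0), 'w': np.float64(0.0)} diff 0.0
[-0.3   0.33  0.69  1.92 -0.25  0.98  0.34]
```

Call:
arm_command(moves=[{"x":-2.08,"y":4.36,"z":-1.2,"roll":-7.25,"grip":60},{"x":-2.08,"y":4.36,"z":-1.2,"roll":-7.25,"grip":60},{"x":-2.08,"y":4.36,"z":-1.2,"roll":-7.25,"grip":60},{"x":-2.08,"y":4.36,"z":-1.2,"roll":-7.25,"grip":60},{"x":-2.08,"y":4.36,"z":-1.2,"roll":-7.25,"grip":60},{"x":-2.08,"y":4.36,"z":-1.2,"roll":-7.25,"grip":60},{"x":-2.08,"y":4.36,"z":-1.2,"roll":-7.25,"grip":60},{"x":-2.08,"y":4.36,"z":-1.2,"roll":-7.25,"grip":60},{"x":-2.08,"y":4.36,"z":-1.2,"roll":-7.25,"grip":60},{"x":-2.08,"y":4.36,"z":-1.2,"roll":-7.25,"grip":60},{"x":-2.08,"y":4.36,"z":-1.2,"roll":-7.25,"grip":60}])

```text
time_s: 9.45
eef_pos: [0.4418, -0.0295, 0.1467]
tool_rot: [-0.0, 0.98, 0.199, 0.0]
force: [0.5, 0.8, -0.1]
width: 0.06
finger_force: 0.0
```

Run:
```python
from h import *
s=ctrl.sense();print(np.round(s['eef_pos'],4),np.round(s['tool_rot'],3),np.round(s['q'],2))
```

```text
[ 0.4418 -0.0295  0.1467] [-0.     0.98   0.199  0.   ] [-0.84  0.18  0.86  2.22 -0.19  0.81 -1.03]
```

Call:
arm_command(moves=[{"x":0,"y":0.04,"z":-1.0,"roll":0,"grip":60},{"x":0,"y":0.04,"z":-1.74,"roll":0,"grip":60},{"x":0,"y":0.04,"z":-1.74,"roll":0,"grip":60},{"x":0,"y":0.04,"z":-1.74,"roll":0,"grip":20},{"x":0,"y":0.04,"z":-1.74,"roll":0,"grip":20},{"x":0,"y":0.04,"z":-1.74,"roll":0,"grip":20},{"x":0,"y":0.04,"z":-1.74,"roll":0,"grip":20},{"x":0,"y":0.04,"z":-1.74,"roll":-0.8,"grip":20},{"x":0,"y":0.04,"z":-1.74,"roll":-1.6,"grip":20},{"x":0,"y":0.04,"z":-1.74,"roll":-2.4,"grip":20},{"x":0,"y":0.04,"z":-1.74,"roll":-3.2,"grip":20},{"x":0,"y":0.04,"z":-1.74,"roll":-4.0,"grip":20},{"x":0,"y":0.04,"z":-1.74,"roll":-4.8,"grip":20},{"x":0,"y":0.04,"z":-1.74,"roll":-5.6,"grip":20},{"x":0,"y":0.04,"z":-1.74,"roll":-6.4,"grip":20},{"x":0,"y":0.04,"z":-1.74,"roll":-7.2,"grip":20},{"x":0,"y":0.04,"z":-1.74,"roll":-8.0,"grip":20},{"x":0,"y":0.04,"z":-1.74,"roll":-8.25,"grip":20},{"x":0,"y":0.04,"z":-1.74,"roll":-8.25,"grip":20},{"x":0,"y":0.04,"z":-1.74,"roll":-8.25,"grip":20}], newtons=10)

```text
time_s: 11.45
eef_pos: [0.4416, -0.0283, 0.0777]
tool_rot: [-0.0, 0.93, -0.367, 0.0]
force: [-2.5, -6.6, -2.4]
width: 0.0372
finger_force: 10.3
```

Run:
```python
from dial import *
d=cap('top');print(dial(d)); s=cap('side'); print(dial(s,'ds.png'))
A=cv2.resize(d['color'][185:265,200:310],(660,480));cv2.imwrite('pics/p5.png',A)
a=cv2.imread('pics/ds.png'); h=cv2.cvtColor(a,cv2.COLOR_BGR2HSV); print(np.percentile(h[...,2],[0,1,5,50]),[h[i,j].tolist() for i,j in((250,250),(240,250))])
```

```text
{'red': np.float64(-0.5559164010473049), 'nred': 945, 'rr': np.float64(45.41841800466056), 'ptr': np.float64(0.06783400032802976), 'w': np.float64(30603.0)}
{'red': np.float64(0.0), 'nred': 0, 'rr': 0, 'ptr': np.float64(0.0), 'w': np.float64(0.0)}
[105. 146. 163. 222.] [[105, 14, 112], [105, 14, 112]]
```

View pics/ds.png

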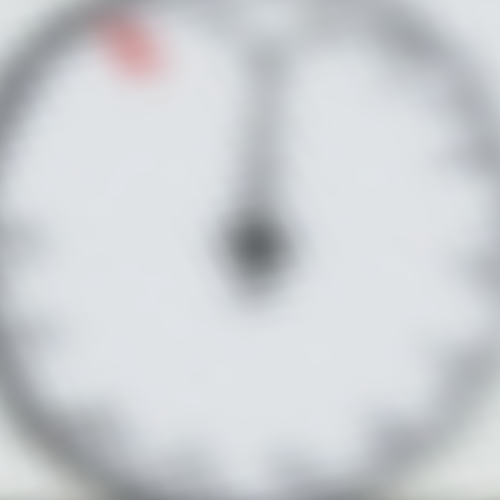

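Call:
arm_command(moves=[{"x":0,"y":0,"z":0,"roll":0,"grip":50},{"x":0,"y":0,"z":0,"roll":0,"grip":50},{"x":0,"y":0,"z":0.8,"roll":0,"grip":50},{"x":0,"y":0,"z":0.8,"roll":9,"grip":60},{"x":0,"y":0,"z":0.8,"roll":9,"grip":60},{"x":0,"y":0,"z":0.8,"roll":9,"grip":60},{"x":0,"y":0,"z":0.8,"roll":9,"grip":60},{"x":0,"y":0,"z":0.8,"roll":9,"grip":60},{"x":0,"y":0,"z":0.8,"roll":9,"grip":60},{"x":0,"y":0,"z":0.8,"roll":9,"grip":60},{"x":0,"y":0,"z":0.8,"roll":9,"grip":60},{"x":0,"y":0,"z":0.8,"roll":9,"grip":60},{"x":0,"y":0,"z":0.8,"roll":9,"grip":55},{"x":0,"y":0,"z":0,"roll":9,"grip":55},{"x":0,"y":0,"z":0,"roll":9,"grip":55}], newtons=12)

```text
time_s: 13.05
eef_pos: [0.4405, -0.0279, 0.0754]
tool_rot: [0.0, 0.969, 0.249, -0.002]
force: [0.2, -0.1, 1.2]
width: 0.0548
finger_force: 0.0
```

Call:
arm_command(moves=[{"x":0,"y":0,"z":0,"roll":0,"grip":20},{"x":0,"y":0,"z":0,"roll":0,"grip":20},{"x":0,"y":0,"z":0,"roll":0,"grip":20},{"x":0,"y":0,"z":0,"roll":0,"grip":20},{"x":0,"y":0,"z":0,"roll":-0.8,"grip":20},{"x":0,"y":0,"z":0,"roll":-1.6,"grip":20},{"x":0,"y":0,"z":0,"roll":-2.4,"grip":20},{"x":0,"y":0,"z":0,"roll":-3.2,"grip":20},{"x":0,"y":0,"z":0,"roll":-4.0,"grip":20},{"x":0,"y":0,"z":0,"roll":-4.8,"grip":20},{"x":0,"y":0,"z":0,"roll":-5.6,"grip":20},{"x":0,"y":0,"z":0,"roll":-6.4,"grip":20},{"x":0,"y":0,"z":0,"roll":-7.2,"grip":20},{"x":0,"y":0,"z":0,"roll":-8.0,"grip":20},{"x":0,"y":0,"z":0,"roll":-8.6,"grip":20},{"x":0,"y":0,"z":0,"roll":-9.2,"grip":20},{"x":0,"y":0,"z":0,"roll":-9.2,"grip":20},{"x":0,"y":0,"z":0,"roll":-9.2,"grip":20}])

```text
time_s: 14.85
eef_pos: [0.4415, -0.0282, 0.0777]
tool_rot: [0.0, 0.925, -0.381, 0.0]
force: [-3.3, -5.6, -1.7]
width: 0.037
finger_force: 12.3
```

Run:
```python
from dial import *
d=cap('top');print(dial(d));print(ctrl.sense()['q'].round(2) if hasattr(ctrl.sense()['q'],'round') else ctrl.sense()['q'])
```

```text
{'red': np.float64(0.01618449762257118), 'nred': 953, 'rr': np.float64(45.279482298611754), 'ptr': np.float64(0.8104518064192512), 'w': np.float64(51117.0)}
[-0.96  0.5   1.11  2.28 -0.68  0.75 -1.72]
```

Call:
arm_command(moves=[{"x":0,"y":0,"z":0,"roll":-0.4,"grip":20},{"x":0,"y":0,"z":0,"roll":-0.75,"grip":20},{"x":0,"y":0,"z":0,"roll":-0.75,"grip":20},{"x":0,"y":0,"z":0,"roll":-0.75,"grip":20},{"x":0,"y":0,"z":0,"roll":-0.75,"grip":50},{"x":0,"y":0,"z":0,"roll":-0.75,"grip":50},{"x":0,"y":0,"z":0,"roll":-0.75,"grip":50},{"x":0,"y":0,"z":1.0,"roll":-0.75,"grip":50},{"x":0,"y":0,"z":2.0,"roll":-0.75,"grip":50},{"x":0,"y":-1,"z":2.5,"roll":0,"grip":60},{"x":0,"y":-2,"z":2.5,"roll":1,"grip":60},{"x":0,"y":-3,"z":2.5,"roll":2,"grip":60},{"x":0,"y":-4,"z":2.5,"roll":3,"grip":60},{"x":0,"y":-5,"z":2.5,"roll":4,"grip":60},{"x":0,"y":-5,"z":2.5,"roll":5,"grip":60},{"x":0,"y":-5,"z":2.5,"roll":6,"grip":60}])

```text
time_s: 16.5
eef_pos: [0.4412, -0.231, 0.1776]
tool_rot: [0.001, 1.0, -0.014, 0.0]
force: [-0.3, 0.3, -1.4]
width: 0.0599
finger_force: 0.0
```

Run:
```python
from dial import *
d=cap('top');print(dial(d))
s=cap('side')
g=d['color'].min(2).copy()
n,l,st,cc=cv2.connectedComponentsWithStats((g>150).astype(np.uint8))
for i in range(1,n):
    if 60<st[i,4]<130 and cc[i][1]>200 and cc[i][0]<220: print('jar',st[i,4],cc[i].round(1),px2w(d,*cc[i],.042).round(4))
A=cv2.resize(d['color'][150:270,120:310],(800,505),interpolation=cv2.INTER_CUBIC);cv2.imwrite('pics/p6.png',A)
print(ctrl.sense()['tool_rot'],ctrl.sense()['eef_pos'])
```

```text
{'red': np.float64(0.07327535441299093), 'nred': 1022, 'rr': np.float64(45.49487367923934), 'ptr': np.float64(0.06796859001218443), 'w': np.float64(31910.0)}
jar 110 [167.3 231.1] [0.4376 0.3159 0.042 ]
jar 114 [149.4 245.6] [0.3914 0.3702 0.042 ]
jar 114 [171.5 247. ] [0.3877 0.3001 0.042 ]
jar 111 [197.  245.4] [0.3935 0.2199 0.042 ]
[-1.79206234e-04  9.99892285e-01 -1.46714929e-02  3.64778977e-04] [ 0.44152307 -0.2287506   0.17739368]
```

View pics/p6.png

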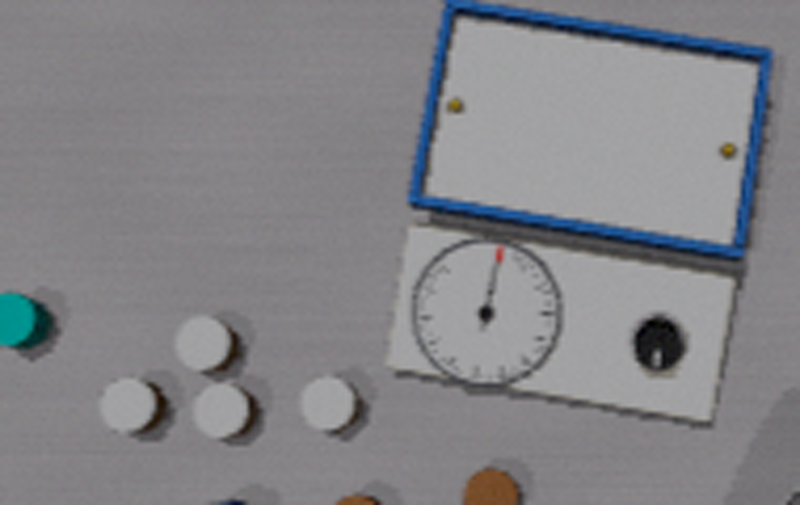

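Zero mark sits under the pointer (red and pointer both at crop (499,255)–(486,313)); one jar was knocked and is now at crop (206,343). Now the jars.

Call:
arm_command(moves=[{"x":0,"y":1.2,"z":0,"roll":21.6,"grip":60},{"x":0,"y":2.4,"z":0,"roll":21.6,"grip":60},{"x":0,"y":3.6,"z":0,"roll":21.6,"grip":60},{"x":0,"y":4.8,"z":0,"roll":21.6,"grip":60},{"x":0,"y":6,"z":0,"roll":21.6,"grip":60},{"x":0,"y":7,"z":0,"roll":21.6,"grip":60},{"x":0,"y":8,"z":0,"roll":21.6,"grip":60},{"x":0,"y":9,"z":0,"roll":21.6,"grip":60},{"x":0,"y":10,"z":0,"roll":21.6,"grip":60},{"x":0,"y":11,"z":0,"roll":21.6,"grip":60},{"x":0,"y":12,"z":0,"roll":21.6,"grip":60},{"x":0,"y":13,"z":0,"roll":21.6,"grip":60},{"x":-0.1,"y":13.6,"z":-0.5,"roll":21.6,"grip":60},{"x":-0.1,"y":13.6,"z":-1,"roll":21.6,"grip":60},{"x":-0.1,"y":13.6,"z":-1.4,"roll":21.6,"grip":60},{"x":-0.1,"y":13.6,"z":-1.4,"roll":21.6,"grip":60},{"x":-0.1,"y":13.6,"z":-1.4,"roll":21.6,"grip":60},{"x":-0.1,"y":13.6,"z":-1.4,"roll":21.6,"grip":60},{"x":-0.1,"y":13.6,"z":-1.4,"roll":21.6,"grip":60},{"x":-0.1,"y":13.6,"z":-1.4,"roll":21.6,"grip":60}])

```text
time_s: 18.6
eef_pos: [0.4372, 0.3166, 0.121]
tool_rot: [-0.0, 0.085, 0.996, -0.0]
force: [0.8, -0.9, -0.9]
width: 0.06
finger_force: 0.0
```

Run:
```python
from h import *
s=ctrl.sense();q=s['tool_rot'];print(np.round(s['eef_pos'],4),np.round(s['q'],2),np.degrees(np.arctan2(2*q[2]**2-1,2*q[1]*q[2])))
```

```text
[0.4372 0.3166 0.121 ] [-0.9   0.33  0.18  2.01 -0.08  0.8   0.73] 80.27039042311381
```

Call:
arm_command(moves=[{"x":0,"y":-0.04,"z":-1.0,"roll":0,"grip":56},{"x":0,"y":-0.04,"z":-2.0,"roll":0,"grip":56},{"x":0,"y":-0.04,"z":-2.37,"roll":0,"grip":56},{"x":0,"y":-0.04,"z":-2.37,"roll":0,"grip":56},{"x":0,"y":-0.04,"z":-2.37,"roll":0,"grip":25},{"x":0,"y":-0.04,"z":-2.37,"roll":0,"grip":25},{"x":0,"y":-0.04,"z":-2.37,"roll":0,"grip":25},{"x":0,"y":-0.04,"z":-2.37,"roll":0,"grip":25},{"x":0,"y":-0.04,"z":-2.37,"roll":0,"grip":25},{"x":0,"y":-0.04,"z":-1.9,"roll":0,"grip":25},{"x":0,"y":-0.04,"z":-1.0,"roll":0,"grip":25},{"x":0,"y":-0.04,"z":0,"roll":0,"grip":25},{"x":0,"y":-0.04,"z":1,"roll":0,"grip":25},{"x":0,"y":-0.04,"z":1,"roll":0,"grip":25}], newtons=25)

```text
time_s: 20.0
eef_pos: [0.4399, 0.3161, 0.1666]
tool_rot: [0.003, 0.086, 0.996, 0.003]
force: [0.3, 0.7, -0.2]
width: 0.0405
finger_force: 25.0
```

Call:
arm_command(moves=[{"x":0.7,"y":-0.8,"z":0,"roll":0,"grip":25},{"x":1.4,"y":-1.7,"z":0,"roll":0,"grip":25},{"x":2.1,"y":-2.6,"z":0,"roll":0,"grip":25},{"x":2.8,"y":-3.4,"z":0,"roll":0,"grip":25},{"x":3.5,"y":-4.3,"z":0,"roll":0,"grip":25},{"x":4.2,"y":-5.1,"z":0,"roll":0,"grip":25},{"x":4.8,"y":-5.9,"z":0,"roll":0,"grip":25},{"x":5.08,"y":-6.2,"z":0,"roll":0,"grip":25},{"x":5.08,"y":-6.2,"z":0,"roll":0,"grip":25},{"x":5.08,"y":-6.2,"z":0,"roll":0,"grip":25},{"x":5.08,"y":-6.2,"z":0,"roll":0,"grip":25}])

```text
time_s: 21.1
eef_pos: [0.6402, 0.0681, 0.1609]
tool_rot: [-0.0, 0.085, 0.996, 0.0]
force: [-0.0, 0.5, -0.8]
width: 0.0405
finger_force: 25.0
```

Call:
arm_command(moves=[{"x":0,"y":0,"z":-0.8,"roll":0,"grip":25},{"x":0,"y":0,"z":-1.3,"roll":0,"grip":25},{"x":0,"y":0,"z":-1.57,"roll":0,"grip":25},{"x":0,"y":0,"z":-1.57,"roll":0,"grip":25},{"x":0,"y":0,"z":-1.57,"roll":0,"grip":56},{"x":0,"y":0,"z":-1.57,"roll":0,"grip":56},{"x":0,"y":0,"z":-1.57,"roll":0,"grip":56},{"x":0,"y":0,"z":-0.8,"roll":0,"grip":56},{"x":0,"y":0,"z":0,"roll":0,"grip":56},{"x":-6.26,"y":7.52,"z":0,"roll":0,"grip":56},{"x":-6.26,"y":7.52,"z":0,"roll":0,"grip":56},{"x":-6.26,"y":7.52,"z":0,"roll":0,"grip":56},{"x":-6.26,"y":7.52,"z":0,"roll":0,"grip":56},{"x":-6.26,"y":7.52,"z":0,"roll":0,"grip":56},{"x":-6.26,"y":7.52,"z":0,"roll":0,"grip":56},{"x":-6.26,"y":7.52,"z":0,"roll":0,"grip":56},{"x":-6.26,"y":7.52,"z":0,"roll":0,"grip":56},{"x":-6.26,"y":7.52,"z":-1,"roll":0,"grip":56},{"x":-6.26,"y":7.52,"z":-1,"roll":0,"grip":56},{"x":-6.26,"y":7.52,"z":-1,"roll":0,"grip":56}])

```text
time_s: 23.1
eef_pos: [0.391, 0.3664, 0.1215]
tool_rot: [-0.0, 0.086, 0.996, -0.001]
force: [0.9, -0.5, 0.4]
width: 0.0559
finger_force: 0.0
```

```bash
cat > jars.py <<'E'
from dial import *
def lids(n='top',z=.042):
    d=cap(n); g=d['color'].min(2); n,l,st,cc=cv2.connectedComponentsWithStats((g>150).astype(np.uint8))
    for i in range(1,n):
        if 50<st[i,4]<130 and cc[i][1]>160 and cc[i][0]<420: print('white',st[i,4],cc[i].round(1),'table',px2w(d,*cc[i],z).round(4)[:2],'pan',px2w(d,*cc[i],.112).round(4)[:2])
    return d
E
python3 - <<'E'
from jars import *
d=lids(); print(dial(d)); print(np.round(ctrl.sense()['eef_pos'],4))
E
```

```text
white 59 [172.7 244.7] table [0.395  0.2969] pan [0.3924 0.2813]
white 110 [197.1 245.4] table [0.3934 0.2198] pan [0.3908 0.2088]
{'red': np.float64(0.07284818834409558), 'nred': 990, 'rr': np.float64(45.67309952057095), 'ptr': np.float64(0.34966604900744913), 'w': np.float64(18676.0)}
[0.3916 0.3667 0.1222]
```

Call:
arm_command(moves=[{"x":-0.03,"y":0.05,"z":-1.0,"roll":0,"grip":56},{"x":-0.03,"y":0.05,"z":-2.0,"roll":0,"grip":56},{"x":-0.03,"y":0.05,"z":-2.38,"roll":0,"grip":56},{"x":-0.03,"y":0.05,"z":-2.38,"roll":0,"grip":56},{"x":-0.03,"y":0.05,"z":-2.38,"roll":0,"grip":25},{"x":-0.03,"y":0.05,"z":-2.38,"roll":0,"grip":25},{"x":-0.03,"y":0.05,"z":-2.38,"roll":0,"grip":25},{"x":-0.03,"y":0.05,"z":-2.38,"roll":0,"grip":25},{"x":-0.03,"y":0.05,"z":-2.38,"roll":0,"grip":25},{"x":-0.03,"y":0.05,"z":-1.9,"roll":0,"grip":25},{"x":-0.03,"y":0.05,"z":-1.0,"roll":0,"grip":25},{"x":-0.03,"y":0.05,"z":0,"roll":0,"grip":25},{"x":-0.03,"y":0.05,"z":1,"roll":0,"grip":25},{"x":-0.03,"y":0.05,"z":1,"roll":0,"grip":25},{"x":-0.03,"y":0.05,"z":1,"roll":0,"grip":25}])

```text
time_s: 24.65
eef_pos: [0.3897, 0.3698, 0.1626]
tool_rot: [0.001, 0.086, 0.996, 0.001]
force: [0.3, 0.3, -1.7]
width: 0.0408
finger_force: 25.0
```

Call:
arm_command(moves=[{"x":0.6,"y":-1.0,"z":0,"roll":0,"grip":25},{"x":1.2,"y":-2.0,"z":0,"roll":0,"grip":25},{"x":1.8,"y":-3.0,"z":0,"roll":0,"grip":25},{"x":2.4,"y":-4.0,"z":0,"roll":0,"grip":25},{"x":3.0,"y":-5.0,"z":0,"roll":0,"grip":25},{"x":3.6,"y":-6.0,"z":0,"roll":0,"grip":25},{"x":4.2,"y":-7.0,"z":0,"roll":0,"grip":25},{"x":4.8,"y":-8.0,"z":0,"roll":0,"grip":25},{"x":5.4,"y":-9.0,"z":0,"roll":0,"grip":25},{"x":5.82,"y":-9.8,"z":0,"roll":0,"grip":25},{"x":5.84,"y":-9.98,"z":0,"roll":0,"grip":25},{"x":5.84,"y":-9.98,"z":0,"roll":0,"grip":25},{"x":5.84,"y":-9.98,"z":0,"roll":0,"grip":25},{"x":5.84,"y":-9.98,"z":0,"roll":0,"grip":25}])

```text
time_s: 26.05
eef_pos: [0.6225, -0.0282, 0.1607]
tool_rot: [-0.0, 0.085, 0.996, 0.0]
force: [0.0, -0.2, -0.5]
width: 0.0408
finger_force: 25.0
```

Call:
arm_command(moves=[{"x":0,"y":0,"z":-0.8,"roll":0,"grip":25},{"x":0,"y":0,"z":-1.3,"roll":0,"grip":25},{"x":0,"y":0,"z":-1.57,"roll":0,"grip":25},{"x":0,"y":0,"z":-1.57,"roll":0,"grip":25},{"x":0,"y":0,"z":-1.57,"roll":0,"grip":56},{"x":0,"y":0,"z":-1.57,"roll":0,"grip":56},{"x":0,"y":0,"z":-1.57,"roll":0,"grip":56},{"x":0,"y":0,"z":-0.8,"roll":0,"grip":56},{"x":0,"y":0,"z":0,"roll":0,"grip":56},{"x":-5.89,"y":8.17,"z":0,"roll":0,"grip":56},{"x":-5.89,"y":8.17,"z":0,"roll":0,"grip":56},{"x":-5.89,"y":8.17,"z":0,"roll":0,"grip":56},{"x":-5.89,"y":8.17,"z":0,"roll":0,"grip":56},{"x":-5.89,"y":8.17,"z":0,"roll":0,"grip":56},{"x":-5.89,"y":8.17,"z":0,"roll":0,"grip":56},{"x":-5.89,"y":8.17,"z":0,"roll":0,"grip":56},{"x":-5.89,"y":8.17,"z":0,"roll":0,"grip":56},{"x":-5.89,"y":8.17,"z":-1,"roll":0,"grip":56},{"x":-5.89,"y":8.17,"z":-1,"roll":0,"grip":56},{"x":-5.89,"y":8.17,"z":-1,"roll":0,"grip":56}])

```text
time_s: 28.05
eef_pos: [0.3877, 0.296, 0.1215]
tool_rot: [-0.0, 0.086, 0.996, -0.001]
force: [0.2, -0.8, 0.8]
width: 0.0555
finger_force: 0.0
```

Run:
```python
from jars import *
d=lids('side'); t=cap('top'); print(dial(t)); print(np.round(ctrl.sense()['eef_pos'],4))
```

```text
white 58 [270.7 236.3] table [0.4832 0.2133] pan [0.4803 0.2589]
white 117 [143.8 267.2] table [0.8571 0.363 ] pan [0.8294 0.3986]
white 129 [137.2 286.5] table [0.8577 0.4264] pan [0.83   0.4578]
white 124 [ 87.8 347.9] table [0.935  0.6111] pan [0.9021 0.6302]
{'red': np.float64(0.07165612394137615), 'nred': 985, 'rr': np.float64(45.699798437862995), 'ptr': np.float64(0.604020467822654), 'w': np.float64(45151.0)}
[0.3886 0.2962 0.1224]
```

Call:
arm_command(moves=[{"x":-0.03,"y":0.05,"z":-1.0,"roll":0,"grip":56},{"x":-0.03,"y":0.05,"z":-2.0,"roll":0,"grip":56},{"x":-0.03,"y":0.05,"z":-2.38,"roll":0,"grip":56},{"x":-0.03,"y":0.05,"z":-2.38,"roll":0,"grip":56},{"x":-0.03,"y":0.05,"z":-2.38,"roll":0,"grip":25},{"x":-0.03,"y":0.05,"z":-2.38,"roll":0,"grip":25},{"x":-0.03,"y":0.05,"z":-2.38,"roll":0,"grip":25},{"x":-0.03,"y":0.05,"z":-2.38,"roll":0,"grip":25},{"x":-0.03,"y":0.05,"z":-2.38,"roll":0,"grip":25},{"x":-0.03,"y":0.05,"z":-1.9,"roll":0,"grip":25},{"x":-0.03,"y":0.05,"z":-1.0,"roll":0,"grip":25},{"x":-0.03,"y":0.05,"z":0,"roll":0,"grip":25},{"x":-0.03,"y":0.05,"z":1,"roll":0,"grip":25},{"x":-0.03,"y":0.05,"z":1,"roll":0,"grip":25},{"x":-0.03,"y":0.05,"z":1,"roll":0,"grip":25}])

```text
time_s: 29.65
eef_pos: [0.3865, 0.2993, 0.1623]
tool_rot: [0.001, 0.086, 0.996, 0.001]
force: [-0.1, -0.2, -0.8]
width: 0.0407
finger_force: 25.0
```

Call:
arm_command(moves=[{"x":0.8,"y":-0.9,"z":0,"roll":0,"grip":25},{"x":1.5,"y":-1.8,"z":0,"roll":0,"grip":25},{"x":2.2,"y":-2.6,"z":0,"roll":0,"grip":25},{"x":2.9,"y":-3.4,"z":0,"roll":0,"grip":25},{"x":3.6,"y":-4.2,"z":0,"roll":0,"grip":25},{"x":4.2,"y":-5.0,"z":0,"roll":0,"grip":25},{"x":4.69,"y":-5.5,"z":0,"roll":0,"grip":25},{"x":4.69,"y":-5.5,"z":0,"roll":0,"grip":25},{"x":4.69,"y":-5.5,"z":0,"roll":0,"grip":25},{"x":4.69,"y":-5.5,"z":0,"roll":0,"grip":25}])

```text
time_s: 30.65
eef_pos: [0.5729, 0.0796, 0.1602]
tool_rot: [-0.001, 0.085, 0.996, -0.0]
force: [-0.6, 0.5, -2.1]
width: 0.0405
finger_force: 25.0
```

Call:
arm_command(moves=[{"x":0,"y":0,"z":-0.8,"roll":0,"grip":25},{"x":0,"y":0,"z":-1.3,"roll":0,"grip":25},{"x":0,"y":0,"z":-1.57,"roll":0,"grip":25},{"x":0,"y":0,"z":-1.57,"roll":0,"grip":25},{"x":0,"y":0,"z":-1.57,"roll":0,"grip":56},{"x":0,"y":0,"z":-1.57,"roll":0,"grip":56},{"x":0,"y":0,"z":-1.57,"roll":0,"grip":56},{"x":0,"y":0,"z":-0.8,"roll":0,"grip":56},{"x":0,"y":0,"z":0,"roll":0,"grip":56},{"x":-4.5,"y":3.45,"z":0,"roll":0,"grip":56},{"x":-4.5,"y":3.45,"z":0,"roll":0,"grip":56},{"x":-4.5,"y":3.45,"z":0,"roll":0,"grip":56},{"x":-4.5,"y":3.45,"z":0,"roll":0,"grip":56},{"x":-4.5,"y":3.45,"z":0,"roll":0,"grip":56},{"x":-4.5,"y":3.45,"z":-1,"roll":0,"grip":56},{"x":-4.5,"y":3.45,"z":-1,"roll":0,"grip":56},{"x":-4.5,"y":3.45,"z":-1,"roll":0,"grip":56}])

```text
time_s: 32.35
eef_pos: [0.394, 0.2164, 0.1216]
tool_rot: [-0.0, 0.086, 0.996, -0.001]
force: [0.3, 0.1, -0.1]
width: 0.0557
finger_force: 0.0
```

Run:
```python
from jars import *
d=cap('side');t=cap('top'); print(dial(t)); print(np.round(ctrl.sense()['eef_pos'],4))
A=cv2.resize(t['color'][150:270,150:310],(533,400),interpolation=cv2.INTER_CUBIC);B=cv2.resize(d['color'][140:300,215:321],(265,400),interpolation=cv2.INTER_CUBIC);cv2.imwrite('pics/p7.png',np.hstack([A,B]))
```

```text
{'red': np.float64(0.071742501579084), 'nred': 927, 'rr': np.float64(45.69718791539255), 'ptr': np.float64(0.9000419677360804), 'w': np.float64(65498.0)}
[0.3948 0.2167 0.1223]
```

View pics/p7.png

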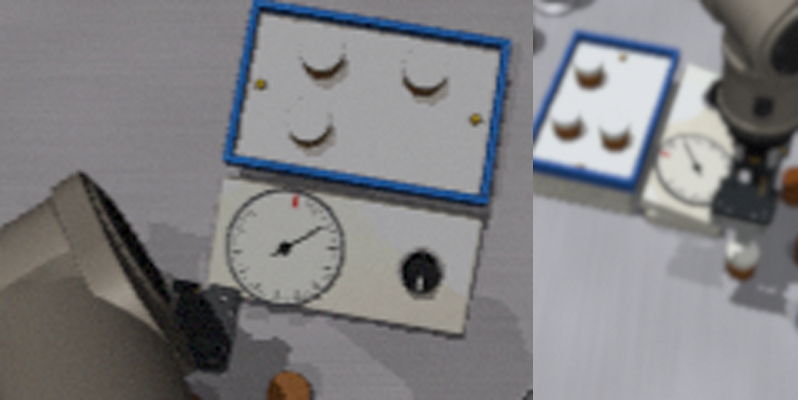

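Call:
arm_command(moves=[{"x":-0.03,"y":0.05,"z":-1.0,"roll":0,"grip":56},{"x":-0.03,"y":0.05,"z":-2.0,"roll":0,"grip":56},{"x":-0.03,"y":0.05,"z":-2.38,"roll":0,"grip":56},{"x":-0.03,"y":0.05,"z":-2.38,"roll":0,"grip":56},{"x":-0.03,"y":0.05,"z":-2.38,"roll":0,"grip":25},{"x":-0.03,"y":0.05,"z":-2.38,"roll":0,"grip":25},{"x":-0.03,"y":0.05,"z":-2.38,"roll":0,"grip":25},{"x":-0.03,"y":0.05,"z":-2.38,"roll":0,"grip":25},{"x":-0.03,"y":0.05,"z":-2.38,"roll":0,"grip":25},{"x":-0.03,"y":0.05,"z":-1.9,"roll":0,"grip":25},{"x":-0.03,"y":0.05,"z":-1.0,"roll":0,"grip":25},{"x":-0.03,"y":0.05,"z":0,"roll":0,"grip":25},{"x":-0.03,"y":0.05,"z":1,"roll":0,"grip":25},{"x":-0.03,"y":0.05,"z":1,"roll":0,"grip":25},{"x":-0.03,"y":0.05,"z":1,"roll":0,"grip":25}])

```text
time_s: 33.95
eef_pos: [0.3929, 0.2194, 0.1624]
tool_rot: [0.001, 0.086, 0.996, 0.001]
force: [-0.8, -0.2, -1.0]
width: 0.0405
finger_force: 25.0
```

Call:
arm_command(moves=[{"x":0.6,"y":-0.9,"z":0,"roll":0,"grip":25},{"x":1.2,"y":-1.8,"z":0,"roll":0,"grip":25},{"x":1.8,"y":-2.7,"z":0,"roll":0,"grip":25},{"x":2.4,"y":-3.6,"z":0,"roll":0,"grip":25},{"x":3.0,"y":-4.5,"z":0,"roll":0,"grip":25},{"x":3.6,"y":-5.3,"z":0,"roll":0,"grip":25},{"x":4.16,"y":-5.98,"z":0,"roll":0,"grip":25},{"x":4.16,"y":-5.98,"z":0,"roll":0,"grip":25},{"x":4.16,"y":-5.98,"z":0,"roll":0,"grip":25},{"x":4.16,"y":-5.98,"z":0,"roll":0,"grip":25}])

```text
time_s: 34.95
eef_pos: [0.558, -0.0195, 0.1602]
tool_rot: [-0.001, 0.085, 0.996, -0.0]
force: [-0.4, 0.1, -0.9]
width: 0.0408
finger_force: 25.0
```

Call:
arm_command(moves=[{"x":0,"y":0,"z":-0.8,"roll":0,"grip":25},{"x":0,"y":0,"z":-1.3,"roll":0,"grip":25},{"x":0,"y":0,"z":-1.57,"roll":0,"grip":25},{"x":0,"y":0,"z":-1.57,"roll":0,"grip":25},{"x":0,"y":0,"z":-1.57,"roll":0,"grip":56},{"x":0,"y":0,"z":-1.57,"roll":0,"grip":56},{"x":0,"y":0,"z":-1.57,"roll":0,"grip":56},{"x":0,"y":0,"z":-0.8,"roll":0,"grip":56},{"x":0,"y":0,"z":0,"roll":0,"grip":56},{"x":0,"y":-5.5,"z":0,"roll":0,"grip":56},{"x":0,"y":-5.5,"z":0,"roll":0,"grip":56},{"x":0,"y":-5.5,"z":0,"roll":0,"grip":56},{"x":0,"y":-5.5,"z":0,"roll":0,"grip":56},{"x":0,"y":-5.5,"z":0,"roll":0,"grip":56},{"x":0,"y":-5.5,"z":0,"roll":0,"grip":56},{"x":0,"y":-5.5,"z":0,"roll":0,"grip":56},{"x":0,"y":-5.5,"z":0,"roll":0,"grip":56},{"x":0,"y":-5.5,"z":0,"roll":0,"grip":56},{"x":0,"y":-5.5,"z":0,"roll":0,"grip":56},{"x":0,"y":-5.5,"z":0,"roll":0,"grip":56}])

```text
time_s: 36.95
eef_pos: [0.5591, -0.2397, 0.1611]
tool_rot: [0.0, 0.085, 0.996, 0.0]
force: [0.1, 0.2, -0.9]
width: 0.0559
finger_force: 0.0
```

Call:
arm_command(moves=[{"x":0,"y":0,"z":0,"roll":0,"grip":56},{"x":0,"y":0,"z":0,"roll":0,"grip":56},{"x":0,"y":0,"z":0,"roll":0,"grip":56},{"x":0,"y":0,"z":0,"roll":0,"grip":56},{"x":0,"y":0,"z":0,"roll":0,"grip":56},{"x":0,"y":0,"z":0,"roll":0,"grip":56},{"x":0,"y":0,"z":0,"roll":0,"grip":56},{"x":0,"y":0,"z":0,"roll":0,"grip":56},{"x":0,"y":0,"z":0,"roll":0,"grip":56},{"x":0,"y":0,"z":0,"roll":0,"grip":56},{"x":0,"y":0,"z":0,"roll":0,"grip":56},{"x":0,"y":0,"z":0,"roll":0,"grip":56},{"x":0,"y":0,"z":0,"roll":0,"grip":56},{"x":0,"y":0,"z":0,"roll":0,"grip":56},{"x":0,"y":0,"z":0,"roll":0,"grip":56},{"x":0,"y":0,"z":0,"roll":0,"grip":56}])

```text
time_s: 38.55
eef_pos: [0.559, -0.2403, 0.161]
tool_rot: [-0.0, 0.086, 0.996, 0.0]
force: [-0.6, -0.1, -0.0]
width: 0.0562
finger_force: 0.0
```

Run:
```python
from jars import *
d=cap('side');t=cap('top'); print(dial(t)); print(np.round(ctrl.sense()['eef_pos'],4))
A=cv2.resize(t['color'][150:290,210:440],(800,487),interpolation=cv2.INTER_CUBIC);cv2.imwrite('pics/p8.png',A)
# waste box by yellow mask
h=cv2.cvtColor(t['color'],cv2.COLOR_BGR2HSV);m=cv2.inRange(h,(20,150,60),(35,255,255));m[:170]=0;m[:,440:]=0;m[:,:340]=0
cs,_=cv2.findContours(m,cv2.RETR_EXTERNAL,cv2.CHAIN_APPROX_NONE);b=cv2.boxPoints(cv2.minAreaRect(max(cs,key=cv2.contourArea)));print([px2w(t,*q,.085).round(3)[:2].tolist() for q in b])
```

```text
{'red': np.float64(0.07233294268214607), 'nred': 973, 'rr': np.float64(45.67923020958077), 'ptr': np.float64(1.174050936251401), 'w': np.float64(47921.0)}
[ 0.559  -0.2403  0.1611]
[[0.337, -0.424], [0.573, -0.455], [0.571, -0.49], [0.335, -0.458]]
```

View pics/p8.png

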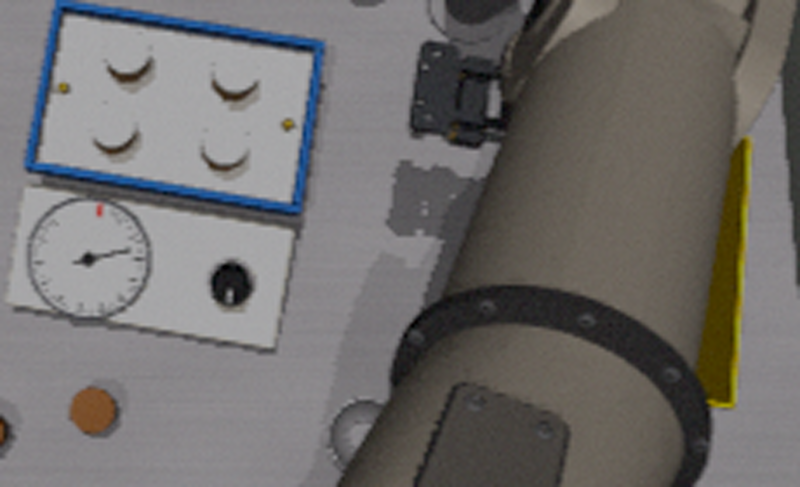

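Run:
```python
from h import *
t=cap('top'); a=cv2.imread('pics/top0.png')
h=cv2.cvtColor(a,cv2.COLOR_BGR2HSV);m=cv2.inRange(h,(20,150,40),(35,255,255));m[:170]=0;m[:,440:]=0;m[:,:340]=0
cs,_=cv2.findContours(m,cv2.RETR_EXTERNAL,cv2.CHAIN_APPROX_NONE);b=cv2.boxPoints(cv2.minAreaRect(max(cs,key=cv2.contourArea)));P=np.array([px2w(t,*q,.085)[:2] for q in b]);print(P.round(3).tolist(),P.mean(0))
```

```text
[[0.352, -0.248], [0.598, -0.284], [0.576, -0.5], [0.332, -0.457]] [ 0.4644601  -0.37212938]
```

Call:
arm_command(moves=[{"x":0,"y":1.2,"z":0,"roll":0,"grip":56},{"x":0,"y":2.4,"z":0,"roll":0,"grip":56},{"x":0,"y":3.6,"z":0,"roll":0,"grip":56},{"x":0,"y":4.8,"z":0,"roll":0,"grip":56},{"x":0,"y":5.52,"z":0,"roll":0,"grip":56},{"x":0,"y":5.52,"z":0,"roll":0,"grip":56},{"x":0,"y":5.52,"z":0,"roll":0,"grip":56},{"x":0,"y":5.52,"z":-0.8,"roll":0,"grip":56},{"x":0,"y":5.52,"z":-1.4,"roll":0,"grip":56},{"x":0,"y":5.52,"z":-1.66,"roll":0,"grip":56},{"x":0,"y":5.52,"z":-1.66,"roll":0,"grip":56},{"x":0,"y":5.52,"z":-1.66,"roll":0,"grip":25},{"x":0,"y":5.52,"z":-1.66,"roll":0,"grip":25},{"x":0,"y":5.52,"z":-1.66,"roll":0,"grip":25},{"x":0,"y":5.52,"z":-1.66,"roll":0,"grip":25},{"x":0,"y":5.52,"z":-1.66,"roll":0,"grip":25},{"x":0,"y":5.52,"z":-1.2,"roll":0,"grip":25},{"x":0,"y":5.52,"z":-0.5,"roll":0,"grip":25},{"x":0,"y":5.52,"z":0.2,"roll":0,"grip":25},{"x":0,"y":5.52,"z":0.2,"roll":0,"grip":25}])

```text
time_s: 40.7
eef_pos: [0.5606, -0.0195, 0.1723]
tool_rot: [0.002, 0.086, 0.996, 0.001]
force: [-0.3, -0.9, -0.8]
width: 0.0408
finger_force: 25.0
```

Call:
arm_command(moves=[{"x":-0.4,"y":-1.0,"z":0,"roll":0,"grip":25},{"x":-0.8,"y":-2.0,"z":0,"roll":0,"grip":25},{"x":-1.2,"y":-3.0,"z":0,"roll":0,"grip":25},{"x":-1.6,"y":-4.0,"z":0,"roll":0,"grip":25},{"x":-2.0,"y":-5.0,"z":0,"roll":0,"grip":25},{"x":-2.4,"y":-6.0,"z":0,"roll":0,"grip":25},{"x":-2.8,"y":-7.0,"z":0,"roll":0,"grip":25},{"x":-3.2,"y":-8.0,"z":0,"roll":0,"grip":25},{"x":-3.6,"y":-9.0,"z":0,"roll":0,"grip":25},{"x":-3.85,"y":-9.84,"z":0,"roll":0,"grip":25},{"x":-3.85,"y":-9.84,"z":0,"roll":0,"grip":25},{"x":-3.85,"y":-9.84,"z":0,"roll":0,"grip":25}])

```text
time_s: 41.9
eef_pos: [0.4042, -0.4134, 0.1683]
tool_rot: [-0.001, 0.087, 0.996, 0.0]
force: [1.4, 1.1, -1.0]
width: 0.0405
finger_force: 25.0
```

Run:
```python
from jars import *
d=cap('side');t=cap('top'); print(dial(t)); s=ctrl.sense();print(np.round(s['eef_pos'],4),np.round(s['q'],2))
A=cv2.resize(d['color'][60:220,190:370],(675,600),interpolation=cv2.INTER_CUBIC);cv2.imwrite('pics/p9.png',A)
```

```text
{'red': np.float64(0.07180000866832835), 'nred': 997, 'rr': np.float64(45.691950220006525), 'ptr': np.float64(0.8954888325521853), 'w': np.float64(55128.0)}
[ 0.4052 -0.4121  0.1685] [ 0.2   0.37  0.61  1.91 -0.26  0.94  2.33]
```

View pics/p9.png

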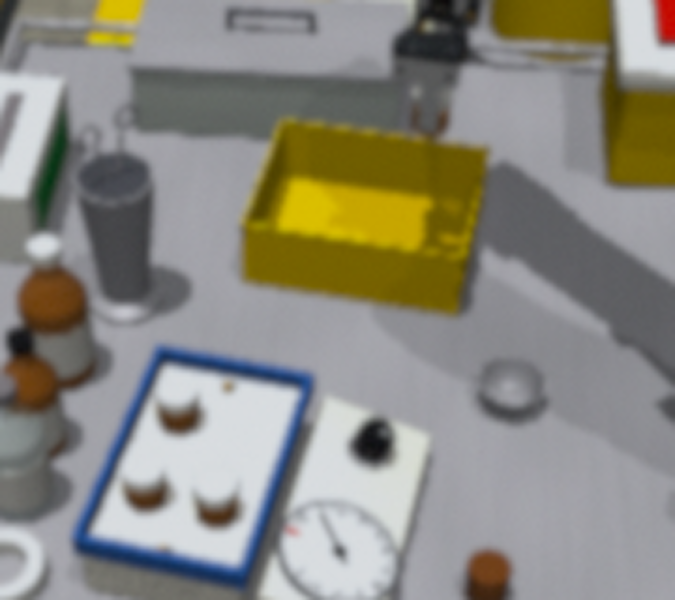

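Run:
```python
from h import *
d=cap('side')
for x,y in((285,122),(487,150),(468,248),(247,228)): print(px2w(d,190+x/3.75,60+y/3.75,.085).round(3))
```

```text
[ 0.564 -0.48   0.085]
[ 0.336 -0.449  0.085]
[ 0.354 -0.283  0.085]
[ 0.586 -0.293  0.085]
```

Call:
arm_command(moves=[{"x":0,"y":0,"z":-1.0,"roll":0,"grip":25},{"x":0,"y":0,"z":-2.0,"roll":0,"grip":25},{"x":0,"y":0,"z":-2.9,"roll":0,"grip":25},{"x":0,"y":0,"z":-3.36,"roll":0,"grip":25},{"x":0,"y":0,"z":-3.36,"roll":0,"grip":25},{"x":0,"y":0,"z":-3.36,"roll":0,"grip":54},{"x":0,"y":0,"z":-3.36,"roll":0,"grip":54},{"x":0,"y":0,"z":-3.36,"roll":0,"grip":54},{"x":0,"y":0,"z":-2.4,"roll":0,"grip":54},{"x":0,"y":0,"z":-1.2,"roll":0,"grip":54},{"x":0,"y":0,"z":0,"roll":0,"grip":56}])

```text
time_s: 43.15
eef_pos: [0.4046, -0.4129, 0.1711]
tool_rot: [-0.0, 0.086, 0.996, 0.0]
force: [0.9, 0.8, -0.7]
width: 0.0555
finger_force: 0.0
```

Call:
arm_command(moves=[{"x":0.55,"y":1.0,"z":0,"roll":0,"grip":56},{"x":1.1,"y":2.0,"z":0,"roll":0,"grip":56},{"x":1.7,"y":3.0,"z":0,"roll":0,"grip":56},{"x":2.2,"y":4.0,"z":0,"roll":0,"grip":56},{"x":2.8,"y":5.0,"z":0,"roll":0,"grip":56},{"x":3.3,"y":6.0,"z":0,"roll":0,"grip":56},{"x":3.9,"y":7.0,"z":0,"roll":0,"grip":56},{"x":4.5,"y":8.0,"z":0,"roll":0,"grip":56},{"x":5.0,"y":9.0,"z":0,"roll":0,"grip":56},{"x":5.44,"y":9.6,"z":0,"roll":0,"grip":56},{"x":5.44,"y":9.6,"z":0,"roll":0,"grip":56},{"x":5.44,"y":9.6,"z":0,"roll":0,"grip":56},{"x":5.44,"y":9.6,"z":0,"roll":0,"grip":56}])

```text
time_s: 44.45
eef_pos: [0.6221, -0.0303, 0.1695]
tool_rot: [0.0, 0.086, 0.996, -0.0]
force: [1.0, -0.7, -0.5]
width: 0.0563
finger_force: 0.0
```

Call:
arm_command(moves=[{"x":0,"y":0.05,"z":-0.9,"roll":0,"grip":56},{"x":0,"y":0.05,"z":-1.5,"roll":0,"grip":56},{"x":0,"y":0.05,"z":-1.86,"roll":0,"grip":56},{"x":0,"y":0.05,"z":-1.86,"roll":0,"grip":56},{"x":0,"y":0.05,"z":-1.86,"roll":0,"grip":25},{"x":0,"y":0.05,"z":-1.86,"roll":0,"grip":25},{"x":0,"y":0.05,"z":-1.86,"roll":0,"grip":25},{"x":0,"y":0.05,"z":-1.86,"roll":0,"grip":25},{"x":0,"y":0.05,"z":-1.86,"roll":0,"grip":25},{"x":0,"y":0.05,"z":-1.3,"roll":0,"grip":25},{"x":0,"y":0.05,"z":-0.6,"roll":0,"grip":25},{"x":0,"y":0.05,"z":0,"roll":0,"grip":25},{"x":0,"y":0.05,"z":0,"roll":0,"grip":25}])

```text
time_s: 45.75
eef_pos: [0.624, -0.0272, 0.1722]
tool_rot: [0.002, 0.086, 0.996, 0.001]
force: [0.3, -0.2, -1.0]
width: 0.0407
finger_force: 25.0
```

Call:
arm_command(moves=[{"x":-0.3,"y":-1.0,"z":0,"roll":0,"grip":25},{"x":-0.6,"y":-2.0,"z":0,"roll":0,"grip":25},{"x":-0.9,"y":-3.0,"z":0,"roll":0,"grip":25},{"x":-1.4,"y":-4.0,"z":0,"roll":0,"grip":25},{"x":-1.9,"y":-5.0,"z":0,"roll":0,"grip":25},{"x":-2.3,"y":-6.0,"z":0,"roll":0,"grip":25},{"x":-2.6,"y":-7.0,"z":0,"roll":0,"grip":25},{"x":-2.9,"y":-8.0,"z":0,"roll":0,"grip":25},{"x":-2.96,"y":-9.0,"z":0,"roll":0,"grip":25},{"x":-2.96,"y":-9.92,"z":0,"roll":0,"grip":25},{"x":-2.96,"y":-9.92,"z":0,"roll":0,"grip":25},{"x":-2.96,"y":-9.92,"z":0,"roll":0,"grip":25},{"x":-2.96,"y":-9.92,"z":0,"roll":0,"grip":25}])

```text
time_s: 47.05
eef_pos: [0.5043, -0.4227, 0.1684]
tool_rot: [-0.0, 0.085, 0.996, 0.001]
force: [0.1, 0.5, -0.1]
width: 0.0407
finger_force: 25.0
```

Call:
arm_command(moves=[{"x":0,"y":0,"z":-1.0,"roll":0,"grip":25},{"x":0,"y":0,"z":-2.0,"roll":0,"grip":25},{"x":0,"y":0,"z":-2.9,"roll":0,"grip":25},{"x":0,"y":0,"z":-3.36,"roll":0,"grip":25},{"x":0,"y":0,"z":-3.36,"roll":0,"grip":25},{"x":0,"y":0,"z":-3.36,"roll":0,"grip":54},{"x":0,"y":0,"z":-3.36,"roll":0,"grip":54},{"x":0,"y":0,"z":-3.36,"roll":0,"grip":54},{"x":0,"y":0,"z":-2.4,"roll":0,"grip":54},{"x":0,"y":0,"z":-1.2,"roll":0,"grip":54},{"x":0,"y":0,"z":0,"roll":0,"grip":56}])

```text
time_s: 48.15
eef_pos: [0.5038, -0.4239, 0.1712]
tool_rot: [-0.0, 0.086, 0.996, -0.0]
force: [0.1, -0.5, -0.1]
width: 0.0558
finger_force: 0.0
```

Call:
arm_command(moves=[{"x":0,"y":1.0,"z":0,"roll":0,"grip":56},{"x":0,"y":2.0,"z":0,"roll":0,"grip":56},{"x":0,"y":3.0,"z":0,"roll":0,"grip":56},{"x":0,"y":4.0,"z":0,"roll":0,"grip":56},{"x":0.2,"y":5.0,"z":0,"roll":0,"grip":56},{"x":0.4,"y":6.0,"z":0,"roll":0,"grip":56},{"x":0.6,"y":7.0,"z":0,"roll":0,"grip":56},{"x":0.8,"y":8.0,"z":0,"roll":0,"grip":56},{"x":1.0,"y":9.0,"z":0,"roll":0,"grip":56},{"x":1.2,"y":10.0,"z":0,"roll":0,"grip":56},{"x":1.4,"y":11.0,"z":0,"roll":0,"grip":56},{"x":1.6,"y":12.0,"z":0,"roll":0,"grip":56},{"x":1.72,"y":12.56,"z":0,"roll":0,"grip":56},{"x":1.72,"y":12.56,"z":0,"roll":0,"grip":56},{"x":1.72,"y":12.56,"z":0,"roll":0,"grip":56},{"x":1.72,"y":12.56,"z":0,"roll":0,"grip":56}])

```text
time_s: 49.75
eef_pos: [0.5729, 0.0772, 0.1695]
tool_rot: [0.0, 0.087, 0.996, -0.0]
force: [0.2, 0.5, 0.1]
width: 0.0559
finger_force: 0.0
```

Call:
arm_command(moves=[{"x":0,"y":0.06,"z":-0.9,"roll":0,"grip":56},{"x":0,"y":0.06,"z":-1.5,"roll":0,"grip":56},{"x":0,"y":0.06,"z":-1.84,"roll":0,"grip":56},{"x":0,"y":0.06,"z":-1.84,"roll":0,"grip":56},{"x":0,"y":0.06,"z":-1.84,"roll":0,"grip":25},{"x":0,"y":0.06,"z":-1.84,"roll":0,"grip":25},{"x":0,"y":0.06,"z":-1.84,"roll":0,"grip":25},{"x":0,"y":0.06,"z":-1.84,"roll":0,"grip":25},{"x":0,"y":0.06,"z":-1.84,"roll":0,"grip":25},{"x":0,"y":0.06,"z":-1.3,"roll":0,"grip":25},{"x":0,"y":0.06,"z":-0.6,"roll":0,"grip":25},{"x":0,"y":0.06,"z":0,"roll":0,"grip":25},{"x":0,"y":0.06,"z":0,"roll":0,"grip":25}])

```text
time_s: 51.05
eef_pos: [0.5744, 0.0811, 0.172]
tool_rot: [0.002, 0.086, 0.996, 0.001]
force: [-0.3, 0.9, -0.7]
width: 0.041
finger_force: 25.0
```

Call:
arm_command(moves=[{"x":-0.4,"y":-1.0,"z":0,"roll":0,"grip":25},{"x":-0.8,"y":-2.0,"z":0,"roll":0,"grip":25},{"x":-1.2,"y":-3.0,"z":0,"roll":0,"grip":25},{"x":-1.6,"y":-4.0,"z":0,"roll":0,"grip":25},{"x":-2.0,"y":-5.0,"z":0,"roll":0,"grip":25},{"x":-2.4,"y":-6.0,"z":0,"roll":0,"grip":25},{"x":-2.8,"y":-7.0,"z":0,"roll":0,"grip":25},{"x":-3.2,"y":-8.0,"z":0,"roll":0,"grip":25},{"x":-3.6,"y":-9.0,"z":0,"roll":0,"grip":25},{"x":-3.92,"y":-10.0,"z":0,"roll":0,"grip":25},{"x":-3.92,"y":-10.24,"z":0,"roll":0,"grip":25},{"x":-3.92,"y":-10.24,"z":0,"roll":0,"grip":25},{"x":-3.92,"y":-10.24,"z":0,"roll":0,"grip":25}])

```text
time_s: 52.35
eef_pos: [0.4164, -0.3277, 0.1685]
tool_rot: [-0.0, 0.086, 0.996, 0.0]
force: [1.0, 0.9, -1.3]
width: 0.0406
finger_force: 25.0
```

Call:
arm_command(moves=[{"x":0,"y":-0.25,"z":-0.5,"roll":0,"grip":25},{"x":0,"y":-0.25,"z":-1.5,"roll":0,"grip":25},{"x":0,"y":-0.25,"z":-2.5,"roll":0,"grip":25},{"x":0,"y":-0.25,"z":-3.36,"roll":0,"grip":25},{"x":0,"y":-0.25,"z":-3.36,"roll":0,"grip":25},{"x":0,"y":-0.25,"z":-3.36,"roll":0,"grip":50},{"x":0,"y":-0.25,"z":-3.36,"roll":0,"grip":50},{"x":0,"y":-0.25,"z":-3.36,"roll":0,"grip":50},{"x":0,"y":-0.25,"z":-2.4,"roll":0,"grip":50},{"x":0,"y":-0.25,"z":-1.2,"roll":0,"grip":50},{"x":0,"y":-0.25,"z":0,"roll":0,"grip":56}])

```text
time_s: 53.45
eef_pos: [0.4158, -0.3387, 0.1715]
tool_rot: [0.0, 0.086, 0.996, -0.0]
force: [1.4, 0.3, 0.4]
width: 0.0547
finger_force: 0.0
```

Call:
arm_command(moves=[{"x":0.5,"y":1.0,"z":0,"roll":0,"grip":56},{"x":1.0,"y":2.0,"z":0,"roll":0,"grip":56},{"x":1.5,"y":3.0,"z":0,"roll":0,"grip":56},{"x":2.0,"y":4.0,"z":0,"roll":0,"grip":56},{"x":2.5,"y":5.0,"z":0,"roll":0,"grip":56},{"x":3.1,"y":6.0,"z":0,"roll":0,"grip":56},{"x":3.7,"y":7.0,"z":0,"roll":0,"grip":56},{"x":4.3,"y":8.0,"z":0,"roll":0,"grip":56},{"x":4.9,"y":9.0,"z":0,"roll":0,"grip":56},{"x":5.4,"y":10.0,"z":0,"roll":0,"grip":56},{"x":5.6,"y":10.18,"z":0,"roll":0,"grip":56},{"x":5.6,"y":10.18,"z":0,"roll":0,"grip":56},{"x":5.6,"y":10.18,"z":0,"roll":0,"grip":56},{"x":5.6,"y":10.18,"z":0,"roll":0,"grip":56}])

```text
time_s: 54.85
eef_pos: [0.6397, 0.0667, 0.1697]
tool_rot: [0.0, 0.087, 0.996, -0.0]
force: [0.8, -0.8, 0.3]
width: 0.0555
finger_force: 0.0
```

Call:
arm_command(moves=[{"x":0,"y":0.03,"z":-0.9,"roll":0,"grip":56},{"x":0,"y":0.03,"z":-1.5,"roll":0,"grip":56},{"x":0,"y":0.03,"z":-1.82,"roll":0,"grip":56},{"x":0,"y":0.03,"z":-1.82,"roll":0,"grip":56},{"x":0,"y":0.03,"z":-1.82,"roll":0,"grip":25},{"x":0,"y":0.03,"z":-1.82,"roll":0,"grip":25},{"x":0,"y":0.03,"z":-1.82,"roll":0,"grip":25},{"x":0,"y":0.03,"z":-1.82,"roll":0,"grip":25},{"x":0,"y":0.03,"z":-1.82,"roll":0,"grip":25},{"x":0,"y":0.03,"z":-1.3,"roll":0,"grip":25},{"x":0,"y":0.03,"z":-0.6,"roll":0,"grip":25},{"x":0,"y":0.03,"z":0,"roll":0,"grip":25},{"x":0,"y":0.03,"z":0,"roll":0,"grip":25}])

```text
time_s: 56.15
eef_pos: [0.6416, 0.0698, 0.1722]
tool_rot: [0.002, 0.086, 0.996, 0.001]
force: [0.1, -0.3, -0.4]
width: 0.0402
finger_force: 25.0
```

Call:
arm_command(moves=[{"x":-0.4,"y":-1.0,"z":0,"roll":0,"grip":25},{"x":-0.9,"y":-2.0,"z":0,"roll":0,"grip":25},{"x":-1.4,"y":-3.0,"z":0,"roll":0,"grip":25},{"x":-1.9,"y":-4.0,"z":0,"roll":0,"grip":25},{"x":-2.4,"y":-5.0,"z":0,"roll":0,"grip":25},{"x":-2.8,"y":-6.0,"z":0,"roll":0,"grip":25},{"x":-3.1,"y":-7.0,"z":0,"roll":0,"grip":25},{"x":-3.12,"y":-8.0,"z":0,"roll":0,"grip":25},{"x":-3.12,"y":-9.0,"z":0,"roll":0,"grip":25},{"x":-3.12,"y":-10.0,"z":0,"roll":0,"grip":25},{"x":-3.12,"y":-10.46,"z":0,"roll":0,"grip":25},{"x":-3.12,"y":-10.46,"z":0,"roll":0,"grip":25},{"x":-3.12,"y":-10.46,"z":0,"roll":0,"grip":25}])

```text
time_s: 57.45
eef_pos: [0.515, -0.3483, 0.1683]
tool_rot: [-0.001, 0.086, 0.996, 0.0]
force: [0.2, 1.3, -0.9]
width: 0.0406
finger_force: 25.0
```

Place the last one, then raise and move off to clear the view.

Call:
arm_command(moves=[{"x":0,"y":0,"z":-1.0,"roll":0,"grip":25},{"x":0,"y":0,"z":-2.0,"roll":0,"grip":25},{"x":0,"y":0,"z":-2.9,"roll":0,"grip":25},{"x":0,"y":0,"z":-3.36,"roll":0,"grip":25},{"x":0,"y":0,"z":-3.36,"roll":0,"grip":25},{"x":0,"y":0,"z":-3.36,"roll":0,"grip":50},{"x":0,"y":0,"z":-3.36,"roll":0,"grip":50},{"x":0,"y":0,"z":-3.36,"roll":0,"grip":50},{"x":0,"y":0,"z":-2.4,"roll":0,"grip":50},{"x":0,"y":0,"z":-1.2,"roll":0,"grip":50},{"x":0,"y":0,"z":0.5,"roll":0,"grip":50},{"x":0,"y":1,"z":0.5,"roll":0,"grip":50},{"x":0,"y":2,"z":0.5,"roll":0,"grip":50},{"x":0,"y":3,"z":0.5,"roll":0,"grip":50},{"x":0,"y":4,"z":0.5,"roll":0,"grip":50},{"x":0,"y":4,"z":0.5,"roll":0,"grip":50},{"x":0,"y":4,"z":0.5,"roll":0,"grip":50},{"x":0,"y":4,"z":0.5,"roll":0,"grip":50}])

```text
time_s: 59.25
eef_pos: [0.5154, -0.1896, 0.1896]
tool_rot: [0.0, 0.086, 0.996, -0.0]
force: [-0.4, -0.1, -0.4]
width: 0.0503
finger_force: 0.0
```

Run:
```python
from jars import *
d=cap('side');t=cap('top'); print(dial(t)); s=ctrl.sense();print(np.round(s['eef_pos'],4),s['width'])
A=cv2.resize(t['color'][145:285,200:440],(514,300),interpolation=cv2.INTER_CUBIC);B=cv2.resize(d['color'][60:220,190:342],(285,300),interpolation=cv2.INTER_CUBIC);cv2.imwrite('pics/p10.png',np.hstack([A,B]))
```

```text
{'red': np.float64(0.07335808901843355), 'nred': 1030, 'rr': np.float64(45.40522960172764), 'ptr': np.float64(0.06923978525191715), 'w': np.float64(31576.0)}
[ 0.5152 -0.19    0.1893] 0.0500835207436301
```

View pics/p10.png

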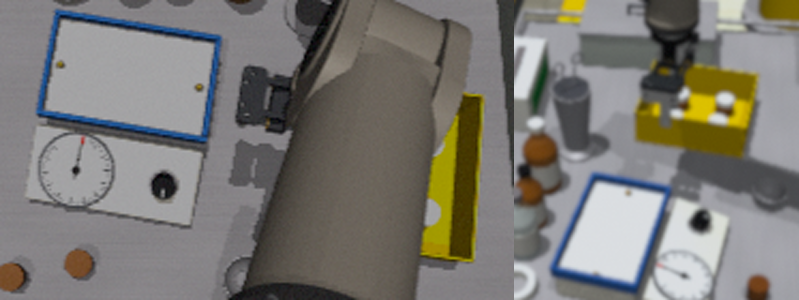

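The pan is empty and seated with pegs showing at crop (60,64) and (198,87), the pointer is on zero, and the jars are in the box (lids visible at side crop (680,100)–(725,105)).

```bash
python3 -c "
from bench import ctrl
print(ctrl.sign_off())"
```

```text
the job is handed in; nothing more can be done
None
```

The job is handed in, with no verdict shown: the pan was seated and the dial zeroed, all four amber jars were weighed together, untouched for about 3 s, then moved into the waste box; in the last pictures the pan was empty on its pegs and the pointer about 0.004 rad from zero.

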